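# Load a spacer and a circuit board onto the pins of a soldering fixture

## Task

Slide the red spacer panel onto the two level pins of the dark soldering fixture until it lies flat against the fixture's face, then slide the green circuit board onto the same pins until it lies flat against the spacer. Push them gently along the mat, standing on their feet the whole time; do not lift them, tip them or squeeze them hard between the fingers. Leave the jar, the reel and the white bottle where they are.

Things in the scene. Friction and masses are not known exactly. Their poses are not given: they have to be found in the camera images.
- fixture: Dark soldering fixture, fixed. Origin on the bench below the middle of its flat front face (140 wide, z 26 to 72), which is its plane x=0 and looks to its -x. Two slippery polished pins, 9 in diameter, 55 long (last 15 taper to 3), stand level along its own -x at y -22 and +22, z 45. Under the head it is free up to z 26 as far as x=+58, so panel feet slide in beneath. Top at z 85.
- spacer: Red panel standing on two black feet, loose, 175 to 350 g. Panel 8 thick (own x), 130 wide (own y), z 22 to 68; two through holes, 13 in diameter, along own x at y -22 and +22, z 45 (pin height). Feet: bars 80 long (own x), 10 wide, centred at y -52 and +52, z 0 to 17. Origin on the bench under the panel's middle. Same from front and back: either face may go first.
- board: Green circuit board standing on two grey feet, loose, 175 to 350 g. Panel and holes as the spacer's: 8 thick (own x), 130 wide (own y), z 22 to 68, holes 13 at y -22 and +22, z 45. Feet: bars 80 long (own x), 10 wide, centred at y -32 and +32, z 0 to 17: they pass between the spacer's feet and under its panel. Origin on the bench under its middle. Same from front and back.
- face (a point): Middle of the fixture's front face, halfway between the roots of the two pins, z = 45.
- spacer_mid (a point): Middle of the red panel, halfway between its holes, at half its thickness.
- board_mid (a point): Middle of the green panel, halfway between its holes, at half its thickness.
- jar: Amber flux jar with a yellow lid, 60 in diameter, 55 high, loose; origin at the centre of its underside. Leave alone.
- reel: Empty orange wire reel lying flat, a ring 68 in diameter, 32 high, loose; origin at the centre of its underside. Leave alone.
- flask: White plastic bottle, 48 in diameter, 90 high, loose; origin at the centre of its underside. Leave alone.
Not all that is in view belongs to the job. Several things have the shape of the spacer; the one meant has the colours described above.

How it is judged:
On the way, in this order (a step that is already met when the one before it is completed fails the run):
1. the red spacer is on both pins and flat against the fixture's face (x of spacer_mid in the frame of fixture above -0.008 m and y of spacer_mid in the frame of fixture between -0.004 and 0.004 m and distance between spacer_mid and face below 0.01 m and angle between the x axis of spacer and the x axis of fixture, either way round below 0.08 rad), for 0.2 s.
2. the green board is on both pins and flat against the spacer (x of board_mid in the frame of fixture above -0.019 m and y of board_mid in the frame of fixture between -0.004 and 0.004 m and distance between board_mid and face below 0.021 m and angle between the x axis of board and the x axis of fixture, either way round below 0.08 rad), for 0.2 s.
At the end, for the whole second after the job is handed in: Both panels on both pins, at rest, upright (0.1 rad) and square to the pins (0.08 rad), within 4 mm sideways of centre: the spacer within 4 mm of the fixture's face, the board's middle no more than 19 mm from the face (12 mm when all is tight) (all of step 1 and all of step 2 and angle between each of spacer, board's own z axis and vertical below 0.1 rad and linear speed of each of spacer, board below 0.02 m/s); the robot touches nothing.
It fails at once if a panel is lifted off the mat (more than 12 mm) (height (world z) of any of spacer, board above 0.012 m).
It fails at once if a panel is tipped (more than 0.4 rad) (angle between any of spacer, board's own z axis and vertical above 0.4 rad).
It fails at once if a panel is squeezed or pressed hard by the fingers (more than 35 N in all) (contact force between the fingers and spacer above 35 N or contact force between the fingers and board above 35 N).
It fails at once if the jar, the reel or the bottle is moved (more than 20 mm) (distance of any of jar, reel, flask from where it was at the start of the episode above 0.02 m).
It also fails if it takes over 72 s, if anything falls off the work surface, if the arm or the gripper's body presses on something with over 40 N, if the wrist force passes 120 N, or if a joint passes its speed limit or range.

## Robot

A 6-joint arm with a two-finger parallel gripper is mounted at the origin on the work surface. World frame = base frame: x ahead of the robot, y to its left, z up, the work surface at z = 0. Lengths are in m, angles in rad, forces in N, time in s.
With the tool pointing down it reaches from about 0.325 to 0.85 m from the base axis. Payload 15.5 kg.
Tool frame: the origin (TCP) lies midway between the tips of the shut fingers; the grasp point (between the pads) lies 19 mm behind it (hold_point_z is the distance from the TCP to the grasp point, in m); y points along the fingers, z is the direction in which the jaws open and shut, and the axes are right-handed (so a half turn about y gives the same grasp; the last joint's range is limited). The gripper opens to 91 mm and grips with 3 to 60 N. Pads are 32 mm wide; open, the fingers measure 118 mm over their backs; the gripper's body (76 mm by 178 mm) begins 60 mm behind the grasp point.
Start: joints at [-1.407, 0.494, 1.345, -0, 1.302, -0.096], TCP at [0.16, -0.604, 0.214] pointing down, gripper open.
Joint ranges: [-2.91, 2.91], [-0.82, 2.16], [0.22, 2.67], [-1.22, 4.37], [0.12, 2.79], [-3.08, 3.08]. Speed limits (rad/s): [1.89, 1.89, 2.57, 3.01, 3.01, 3.01].

## Interface

Orientations are given as a rotation vector (axis times angle).
In Python, from cell import * gives the robot as it stands.
- The arm moves only by the tool servo_tool, never from a script. Its argument "steps" is a list of rows, each an object of numbers: "x", "y", "z": the shift along the tool's x, y, z in m; "rx", "ry", "rz": the turn, a rotation vector about the tool's x, y, z in degrees. A call has exactly 5 rows; each row shifts and turns the commanded pose from where the row before left it, along the tool's axes as they then stand; what a row does not reach is not made up. A row lasts 1/8 s, in which the tool goes at most 62.5 mm and 10.7 degrees, less where a joint would pass 70% of its speed; a pose out of reach is approached as far as the arm can. A call is refused whole if a number of a shift passes 0.0625 or a number of a turn 10.7, either way. A call with a gripper value outside its range is refused whole. "gripper" is the gripper command: -1 is fully open, 1 is shut, values between are in proportion, set as the call begins (left out, the last holds). The fingers move at their own pace and stop on an object; "grip_force" is the grip in N (left out, the last holds). Time passes only in rows, so rows that do not move let the fingers close, or fill a call up. It gives the time, the measured TCP pose, the force and the opening at its end, in the units of the state.
- read_state(): the state, without advancing time (a new reading comes with each control period).
- grab_frame(name): name is "scene" or "top" or "wrist"; returns the picture (400x640x3 uint8, blue, green, red); there is no depth.
- calibration(name): a dict with "intrinsics" (3x3 intrinsics, pixels), "R" (3x3) and "t" (3): a world point X has camera coordinates R X + t. Camera axes: x right, y down, z forward; pixel columns grow to the right and rows downward; lengths in m; the calibration is good to about 2 mm. The wrist camera is an equidistant fisheye: a pixel r from the principal point sees the ray r / f radians off the axis. A picture is of the moment at which its call begins: read the wrist's pose just before it. calibration takes no time and is no camera call; for the wrist camera it gives the pose at the moment of the call.
- hand_in(): hands the job in, once; it reports no verdict.
Trained networks look in the newest picture that a camera, given by its name, has taken for a name from the list of things; names that differ only in an ending like _2 or _b are one class to them, and where a whole thing is asked for, a point or a joint stands for the part that bears it (a point fixed in the world has none). Each returns a list of dicts, best first, with "conf" (0 to 1); they miss things now and then, are a little off and sometimes report something else, mostly with a low value. They report only what shows in the picture. A call takes as long as a camera call. They do not tell look-alikes from the thing itself.
- boxes_of(query, camera): "point" ([x, y, z] in m, in world coordinates, good to about 4 mm: the middle of the surface that is visible of it).
- masks_of(query, camera): "region" (400x640 bool, what is visible of it).
- tip_of(query, camera): "point" ([x, y, z] in m, in world coordinates, good to about 4 mm: a listed point, or the origin of a listed thing).
The state is a dict: "t": time; "joints": joint angles; "joint_vel": joint speeds; "tau": joint torques, N m; "ee_pos": TCP position; "tcp_rot": TCP orientation; "ft_force": force on the tool from outside, world axes, zero at the start; "ft_torque": the same for the moment, N m; "finger_gap": finger opening in m.
Only numpy, scipy, OpenCV 4.12 (cv2) and the standard library are available. Lean on these libraries where they do the work, as an engineer would, in place of code of your own. Each camera call takes 0.05 s, during which the arm holds its last target.

## Working session

There is one attempt and no reset: what is moved stays moved. The work goes in short steps, Python scripts to look and compute and a tool call to move; the robot and the scene stay as the last step left them, time stands still between calls to the robot, and variables do not carry over. Pictures are saved under pics/ and viewed, and the job is handed in when it is done.

Besides the shell and the picture viewer there is one more tool, called by a JSON object that holds its "op" and its "data", one argument or row to a line. servo_tool: Moves the arm, as the interface text tells. Its arguments: {"type":"object","properties":{"steps":{"type":"array"},"gripper":{"type":"number"},"grip_force":{"type":"number"}},"required":["steps"]}

```bash
mkdir -p pics; ls; python3 - <<'E'
from cell import *
import cv2,numpy as np
s=read_state(); print(s)
for n in ("scene","top","wrist"):
    cv2.imwrite(f"pics/{n}0.png",grab_frame(n))
for q in ("fixture","spacer","board","face","spacer_mid","board_mid","jar","reel","flask"):
    for c in ("top","scene"):
        print(q,c,[(np.round(d["point"],3).tolist(),round(d["conf"],2)) for d in tip_of(q,c)][:5])
E
```

```text
pics
{'t': 0.0, 'joints': array([-1.40751001e+00,  4.94162518e-01,  1.34611946e+00,  1.85826264e-05,
        1.30249375e+00, -9.55016524e-02]), 'joint_vel': array([-0.00060549,  0.00060652, -0.00150292,  0.00054787, -0.00074107,
        0.00158853]), 'tau': array([-3.93646304e-03, -8.78837085e+01, -3.81861019e+01,  7.03387521e-02,
        5.28906262e-02, -9.06539390e-05]), 'ee_pos': array([ 0.15989086, -0.60381841,  0.21335507]), 'tcp_rot': array([-0.27111739,  2.08468303, -2.08219754]), 'ft_force': array([-0.78385644, -0.07333524, -0.29782984]), 'ft_torque': array([-0.00566025, -0.00078287,  0.03585783]), 'finger_gap': 0.09153857282585288}
fixture top [([0.648, 0.026, 0.002], 0.92)]
fixture scene [([0.653, 0.031, 0.001], 0.95)]
spacer top [([0.525, -0.537, 0.004], 0.75), ([0.387, -0.244, 0.001], 0.73), ([0.527, -0.204, -0.0], 0.67)]
spacer scene [([0.53, -0.204, -0.0], 0.91), ([0.529, -0.541, 0.002], 0.69), ([0.386, -0.253, 0.002], 0.66), ([0.531, 0.22, 0.001], 0.27)]
board top [([0.528, 0.219, 0.005], 0.58)]
board scene [([0.526, 0.219, 0.002], 0.67)]
face top [([0.65, 0.027, 0.046], 0.94)]
face scene [([0.648, 0.026, 0.048], 0.96)]
spacer_mid top [([0.529, -0.542, 0.042], 0.93), ([0.531, -0.202, 0.045], 0.89), ([0.389, -0.253, 0.045], 0.88)]
spacer_mid scene [([0.53, -0.2, 0.042], 0.72), ([0.529, -0.542, 0.048], 0.61), ([0.386, -0.257, 0.043], 0.57)]
board_mid top [([0.528, 0.221, 0.046], 0.71)]
board_mid scene [([0.528, 0.221, 0.04], 0.76)]
jar top [([0.432, 0.007, 0.001], 0.63)]
jar scene [([0.427, 0.012, -0.001], 0.94)]
reel top [([0.663, -0.2, -0.001], 0.71), ([0.665, 0.203, 0.005], 0.66)]
reel scene [([0.667, 0.206, -0.001], 0.68)]
flask top [([0.664, -0.2, 0.002], 0.86)]
flask scene [([0.662, -0.204, -0.0], 0.91)]
```

View pics/top0.png

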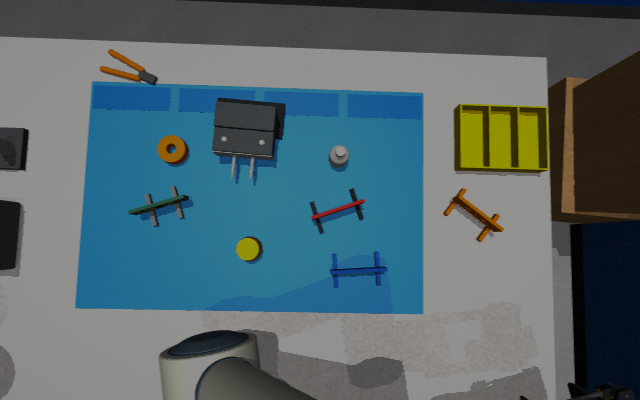

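View pics/scene0.png

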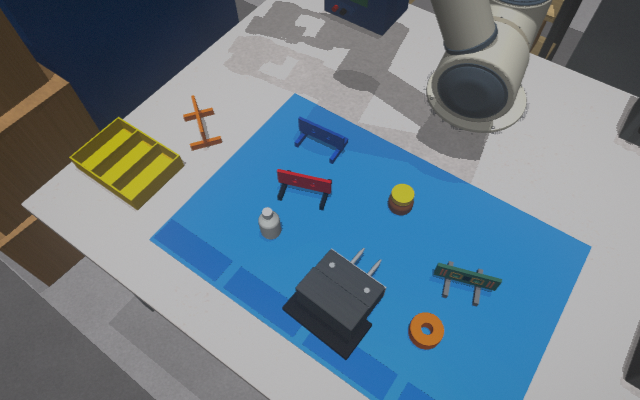

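```bash
python3 - <<'E'
from cell import *
import numpy as np
for n in("top","scene","wrist"):
    c=calibration(n); print(n,c, -np.array(c["R"]).T@c["t"])
E
```

```text
top {'intrinsics': array([[421.07377993,   0.        , 320.00768626],
       [  0.        , 421.07377993, 201.47950881],
       [  0.        ,   0.        ,   1.        ]]), 'R': array([[ 0.02301458, -0.99907358,  0.03636372],
       [-0.99546772, -0.02625835, -0.09140303],
       [ 0.0922732 , -0.03409531, -0.99514982]]), 't': array([-0.17410238,  0.54347309,  0.99647114])} [ 0.45306923 -0.12569538  1.04764418]
scene {'intrinsics': array([[474.33796292,   0.        , 323.71831415],
       [  0.        , 474.33796292, 199.45263054],
       [  0.        ,   0.        ,   1.        ]]), 'R': array([[-0.57375837,  0.81897715, -0.00881808],
       [ 0.69949616,  0.48439518, -0.52542024],
       [-0.42603573, -0.30763248, -0.85079716]]), 't': array([ 0.42146405, -0.29235326,  1.32285246])} [1.00990093 0.20339746 0.97558731]
wrist {'intrinsics': array([[309.70691629,   0.        , 322.24572987],
       [  0.        , 309.70691629, 199.45349968],
       [  0.        ,   0.        ,   1.        ]]), 'R': array([[ 0.25526113, -0.96687127, -0.00130289],
       [-0.92748896, -0.24524414,  0.28216934],
       [-0.27314096, -0.07081845, -0.95936373]]), 't': array([-0.62448294, -0.03166916,  0.39214401])} [ 0.23714401 -0.58379026  0.38433117]
```

```bash
cat > h.py <<'E'
from cell import *
import cv2,numpy as np
from scipy.optimize import minimize
def proj(c,X):
    X=np.atleast_2d(X); K=np.array(c["intrinsics"]); p=X@np.array(c["R"]).T+c["t"]
    if c.get("fish"):
        r=np.hypot(p[:,0],p[:,1]); th=np.arctan2(r,p[:,2]); s=th/np.maximum(r,1e-9)
        return np.c_[K[0,0]*p[:,0]*s+K[0,2],K[1,1]*p[:,1]*s+K[1,2]]
    return np.c_[K[0,0]*p[:,0]/p[:,2]+K[0,2],K[1,1]*p[:,1]/p[:,2]+K[1,2]]
def ray(c,uv):
    K=np.array(c["intrinsics"]); x=(uv[0]-K[0,2])/K[0,0]; y=(uv[1]-K[1,2])/K[1,1]
    if c.get("fish"):
        r=np.hypot(x,y); d=np.array([x/r*np.sin(r),y/r*np.sin(r),np.cos(r)])
    else: d=np.array([x,y,1.])
    R=np.array(c["R"]); return -R.T@c["t"], R.T@d
def onz(c,uv,z):
    o,d=ray(c,uv); return o+d*(z-o[2])/d[2]
def cal(n):
    c=dict(calibration(n)); c["fish"]=(n=="wrist"); return c
def shot(n,f=None):
    c=cal(n); im=grab_frame(n)
    if f: cv2.imwrite(f"pics/{f}.png",im)
    return c,im
def zoom(im,box,k,f):
    x0,y0,x1,y1=box; cv2.imwrite(f"pics/{f}.png",cv2.resize(im[y0:y1,x0:x1],None,fx=k,fy=k,interpolation=cv2.INTER_CUBIC))
def colmask(im,kind):
    h=cv2.cvtColor(im,cv2.COLOR_BGR2HSV).astype(int); H,S,V=h[...,0],h[...,1],h[...,2]
    if kind=="red": m=((H<4)|(H>170))&(S>150)&(V>50)
    if kind=="green": m=(H>45)&(H<95)&(S>80)&(V>20)
    return m.astype(np.uint8)
def posed(P,p):
    x,y,a=p; c,s=np.cos(a),np.sin(a)
    return P@np.array([[c,s,0],[-s,c,0],[0,0,1]])+[x,y,0]
g=np.linspace(-1,1,9)
PANEL=np.array([[sx*.004,t*.065,z] for sx in(-1,1) for t in g for z in(.022,.068)])
def fitpanel(views,p0):  # views: (cal, mask)
    def cost(p):
        e=0
        for c,m in views:
            h=cv2.convexHull((proj(c,posed(PANEL,p))*16).astype(np.int32).reshape(-1,1,2))
            S=4; 
            b=np.zeros((m.shape[0]*1,m.shape[1]),np.uint8)
            cv2.fillConvexPoly(b,h,255,cv2.LINE_AA,4)
            bf=b/255.; i=np.minimum(bf,m).sum(); u=np.maximum(bf,m).sum(); e+=1-i/u
        return e
    best=None
    for k in range(3):
        r=minimize(cost,p0,method="Nelder-Mead",options=dict(initial_simplex=np.array(p0)+np.array([[0,0,0],[.01,0,0],[0,.01,0],[0,0,.1]])*(1 if k%2==0 else -.5),xatol=1e-5,fatol=1e-6))
        p0=r.x
    return r.x,r.fun
def clean(m,uv,R=60):
    n,l,st,ce=cv2.connectedComponentsWithStats(m)
    o=np.zeros_like(m)
    for i in range(1,n):
        if st[i,4]>=4 and np.hypot(*(ce[i]-uv))<R: o|=(l==i).astype(np.uint8)
    return o
E
python3 - <<'E'
from h import *
T=shot("top"); S=shot("scene")
zoom(T[1],(120,80,400,290),2.8,"tz"); zoom(S[1],(250,150,510,350),3,"sz")
for k,p in(("red",[.53,-.202,.2]),("green",[.528,.22,.2])):
    V=[]
    for c,im in(T,S):
        uv=proj(c,[p[0],p[1],.045])[0]; m=clean(colmask(im,k),uv,35); m=cv2.morphologyEx(m,cv2.MORPH_CLOSE,np.ones((3,3))); print(k,uv,m.sum()); V.append((c,m))
    print("both",fitpanel(V,p),"top",fitpanel(V[:1],p),"scene",fitpanel(V[1:],p))
E
```

```text
red [337.37111476 208.61229321] 195
red [303.21218996 181.20880861] 202
both (array([ 0.52820291, -0.20169769,  0.35486962]), np.float64(1.1336625812983705)) top (array([ 0.52820996, -0.20243535,  0.35555434]), np.float64(0.3797056874585849)) scene (array([ 0.52332162, -0.20525737,  0.24306592]), np.float64(0.7483737404460318))
green [158.81001712 204.86204535] 320
green [466.36190614 275.91730828] 633
both (array([0.52852731, 0.2208418 , 0.31424161]), np.float64(0.7040233124200544)) top (array([0.52928382, 0.22102755, 0.30364935]), np.float64(0.3506232183779554)) scene (array([0.52794526, 0.22063122, 0.34727422]), np.float64(0.34335344416697566))
```

View pics/tz.png

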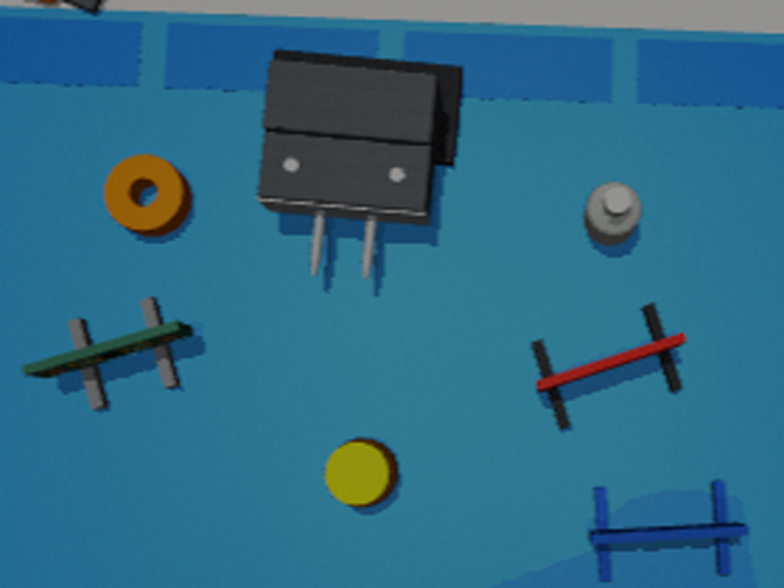

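View pics/sz.png

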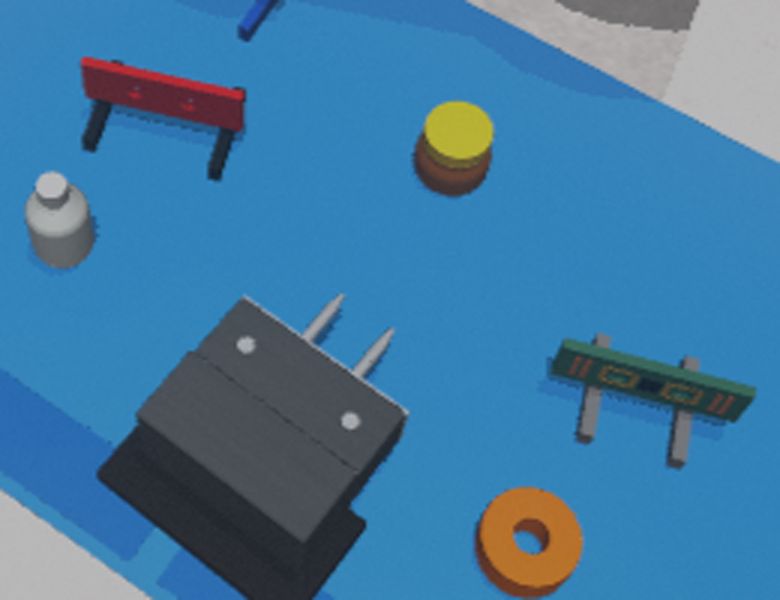

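```bash
python3 - <<'E'
from h import *
from scipy.spatial.transform import Rotation as Ro
s=read_state(); print(np.round(Ro.from_rotvec(s["tcp_rot"]).as_matrix(),3))
T=shot("top"); S=shot("scene")
for nm,(c,im) in(("T",T),("S",S)):
    h=cv2.cvtColor(im,cv2.COLOR_BGR2HSV)
    for p in([.528,-.202,.045],[.528,.22,.045]):
        u=proj(c,p)[0].astype(int); print(nm,u,[h[u[1]+d,u[0]].tolist() for d in(-4,-2,0,2,4)])
def cm(im,k):
    b,g,r=[im[...,i].astype(int) for i in range(3)]
    return ((r>1.8*g)&(r>1.8*b)&(r>40) if k=="red" else (g>1.15*b)&(g>1.15*r)&(g>20)).astype(np.uint8)
for k,p in(("red",[.53,-.202,.2]),("green",[.528,.22,.2])):
    V=[]
    for c,im in(T,S):
        uv=proj(c,[p[0],p[1],.045])[0]; m=clean(cm(im,k),uv,40); m=cv2.morphologyEx(m,cv2.MORPH_CLOSE,np.ones((5,5))); print(k,uv,m.sum()); V.append((c,m))
    print("both",fitpanel(V,p),"top",fitpanel(V[:1],p),"scene",fitpanel(V[1:],p))
c=T[0]
for uv in((232.9,177.9),(250.7,178.9),(234.3,156.1),(252.5,157.9)): print(onz(c,uv,.045))
c=S[0]
for uv in((343,295),(392,331)): print(onz(c,(250+uv[0]/3,150+uv[1]/3),.045))
for z in(.072,.085): print(z,[onz(T[0],(120+u/2.8,80+v/2.8),z).round(4) for u,v in((260,200),(430,217))],[onz(c,(250+u/3,150+v/3),z).round(4) for u,v in((244,297),(407,412))])
E
```

```text
[[-0.967 -0.     0.256]
 [-0.256  0.    -0.967]
 [-0.    -1.    -0.   ]]
T [337 209] [[98, 175, 146], [130, 57, 103], [1, 214, 149], [179, 218, 75], [103, 198, 116]]
T [158 204] [[99, 186, 145], [77, 134, 82], [76, 131, 80], [72, 128, 10], [100, 183, 60]]
S [303 180] [[178, 192, 177], [172, 144, 90], [173, 142, 90], [172, 143, 91], [172, 147, 90]]
S [466 275] [[82, 110, 104], [84, 111, 87], [94, 117, 61], [105, 125, 49], [106, 125, 51]]
red [337.37111476 208.61229321] 213
red [303.21218996 181.20880861] 241
both (array([ 0.52830172, -0.20160378,  0.36000891]), np.float64(1.0340543561487228)) top (array([ 0.52905158, -0.20229529,  0.35382103]), np.float64(0.32490722984583975)) scene (array([ 0.52304596, -0.20528113,  0.23639752]), np.float64(0.6989754239540171))
green [158.81001712 204.86204535] 299
green [466.36190614 275.91730828] 0
both (array([0.5290123 , 0.21889185, 0.29902096]), np.float64(1.3881690004983842)) top (array([0.5290123 , 0.21889185, 0.29902096]), np.float64(0.3881690004983842)) scene (array([0.528, 0.22 , 0.2  ]), np.float64(1.0))
[0.59705711 0.04924659 0.045     ]
[0.59584773 0.00691018 0.045     ]
[0.64989229 0.04811989 0.045     ]
[0.64682949 0.00454614 0.045     ]
[0.59574324 0.01065135 0.045     ]
[0.59978251 0.05445406 0.045     ]
0.072 [array([0.6541, 0.0935, 0.072 ]), array([ 0.644, -0.048,  0.072])] [array([ 0.6486, -0.0399,  0.072 ]), array([0.6564, 0.0978, 0.072 ])]
0.085 [array([0.6514, 0.0906, 0.085 ]), array([ 0.6415, -0.049 ,  0.085 ])] [array([ 0.6538, -0.0364,  0.085 ]), array([0.6615, 0.0993, 0.085 ])]
```

View pics/wrist0.png

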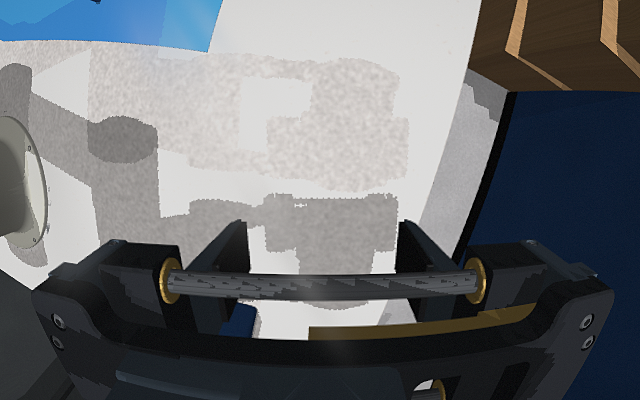

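```bash
cat >> h.py <<'E'
from scipy.spatial.transform import Rotation as Ro
def cur():
    s=read_state(); M=Ro.from_rotvec(s["tcp_rot"]).as_matrix(); return s["ee_pos"],M,s
def plan(x,y,z,phi):
    p,M,s=cur(); f=np.arctan2(M[1,2],M[0,2]); d=M.T@(np.array([x,y,z])-p)
    D=np.degrees((phi-f+np.pi)%(2*np.pi)-np.pi)
    # error of tool axis from vertical
    print("tcp",p.round(4),"phi deg",np.degrees(f).round(2),"tooly",M[:,1].round(4),"need tool mm",(d*1000).round(1),"ry",(-D).round(2),"gap",round(s["finger_gap"],4),"F",s["ft_force"].round(1),"t",round(s["t"],2))
E
python3 - <<'E'
from h import *
c=cal("top")
for n,e in(("red",((540,385),(685,338))),("green",((27,370),(190,328)))):
    a,b=[onz(c,(120+u/2.8,80+v/2.8),.068) for u,v in e]
    d=a-b; print(n,a,b,(a+b)/2,np.linalg.norm(d),"phi",np.degrees(np.arctan2(-d[0],d[1])))
plan(.529,-.202,.213,np.radians(14))
plan(.529,-.202,.213,np.radians(-75.2))
E
```

```text
red [ 0.50601789 -0.14346819  0.068     ] [ 0.54847266 -0.26402626  0.068     ] [ 0.52724527 -0.20374722  0.068     ] 0.1278149285630071 phi 19.39982125888325
green [0.50781375 0.27713158 0.068     ] [0.54591003 0.14680501 0.068     ] [0.52686189 0.21196829 0.068     ] 0.1357804911838002 phi 16.294380839104537
tcp [ 0.1599 -0.6042  0.2139] phi deg -75.18 tooly [ 0.  0. -1.] need tool mm [-459.7    0.9 -294.4] ry -89.18 gap 0.0912 F [ 0.7  0.1 -0.1] t 1.25
tcp [ 0.1599 -0.6042  0.2139] phi deg -75.18 tooly [ 0.  0. -1.] need tool mm [-459.7    0.9 -294.4] ry 0.02 gap 0.0912 F [ 0.7  0.1 -0.1] t 1.25
```

{"op": "servo_tool", "data": {
  "steps": [
    {"x": -0.04,"z": -0.025},
    {"x": -0.045,"z": -0.03},
    {"x": -0.045,"z": -0.03},
    {"x": -0.045,"z": -0.03},
    {"x": -0.045,"z": -0.03}
  ],
  "gripper": -0.2,
  "grip_force": 6
}}

```text
$.steps[0]: bad value
```

{"op": "servo_tool", "data": {
  "steps": [
    {"x": -0.045,"z": -0.03},
    {"x": -0.045,"z": -0.03},
    {"x": -0.045,"z": -0.03},
    {"x": -0.045,"z": -0.03},
    {"x": -0.04,"z": -0.025}
  ]
}}

```text
$.steps[0]: bad value
```

{"op": "servo_tool", "data": {
  "steps": [
    {"ry": -10.5},
    {"ry": -10.5},
    {"ry": -10.5},
    {"ry": -10.5},
    {"ry": -10.5}
  ]
}}

```text
$.steps[0]: bad value
```

{"op": "servo_tool", "data": {
  "steps": [
    {"ry": -10.5},
    {"ry": -10.5},
    {"ry": -10.5},
    {"ry": -10},
    {}
  ]
}}

```text
$.steps[0]: bad value
```

```bash
python3 - <<'E'
from h import *
plan(.528,-.203,.213,np.radians(19))
c,im=shot("wrist","w1")
plan(.528,-.203,.213,np.radians(19))
E
```

```text
tcp [ 0.1599 -0.6042  0.2139] phi deg -75.18 tooly [ 0.  0. -1.] need tool mm [-458.5    0.9 -293.7] ry -94.18 gap 0.0912 F [ 0.7  0.1 -0.1] t 1.25
tcp [ 0.1599 -0.6042  0.2139] phi deg -75.17 tooly [-0. -0. -1.] need tool mm [-458.5    0.9 -293.6] ry -94.17 gap 0.0914 F [-0.   0.2  0.3] t 1.3
```

View pics/w1.png

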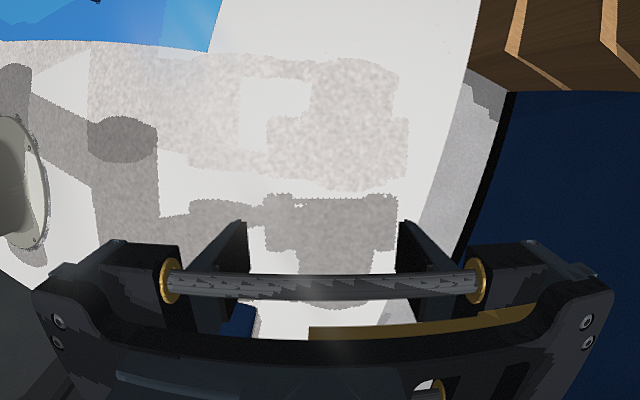

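{"op": "servo_tool", "data": {
  "steps": [
    {"x": -0.04,"y": 0,"z": -0.025,"rx": 0,"ry": 0,"rz": 0},
    {"x": -0.045,"y": 0,"z": -0.03,"rx": 0,"ry": 0,"rz": 0},
    {"x": -0.045,"y": 0,"z": -0.03,"rx": 0,"ry": 0,"rz": 0},
    {"x": -0.045,"y": 0,"z": -0.03,"rx": 0,"ry": 0,"rz": 0},
    {"x": -0.045,"y": 0,"z": -0.03,"rx": 0,"ry": 0,"rz": 0}
  ],
  "gripper": -0.2,
  "grip_force": 6
}}

```text
t: 1.92
ee_pos: [0.3365, -0.4064, 0.2141]
tcp_rot: [-0.271, 2.083, -2.084]
ft_force: [0.6, -1.1, 0.5]
finger_gap: 0.0548
```

{"op": "servo_tool", "data": {
  "steps": [
    {"x": -0.045,"y": 0,"z": -0.03,"rx": 0,"ry": 0,"rz": 0},
    {"x": -0.05,"y": 0,"z": -0.03,"rx": 0,"ry": 0,"rz": 0},
    {"x": -0.05,"y": 0,"z": -0.03,"rx": 0,"ry": 0,"rz": 0},
    {"x": -0.05,"y": 0,"z": -0.03,"rx": 0,"ry": 0,"rz": 0},
    {"x": -0.043,"y": 0,"z": -0.028,"rx": 0,"ry": 0,"rz": 0}
  ]
}}

```text
t: 2.55
ee_pos: [0.5291, -0.202, 0.2141]
tcp_rot: [-0.271, 2.083, -2.083]
ft_force: [0.3, -0.9, 0.2]
finger_gap: 0.0546
```

{"op": "servo_tool", "data": {
  "steps": [
    {"x": 0,"y": 0,"z": 0,"rx": 0,"ry": -10.5,"rz": 0},
    {"x": 0,"y": 0,"z": 0,"rx": 0,"ry": -10.5,"rz": 0},
    {"x": 0,"y": 0,"z": 0,"rx": 0,"ry": -10.5,"rz": 0},
    {"x": 0,"y": 0,"z": 0,"rx": 0,"ry": -10.5,"rz": 0},
    {"x": 0,"y": 0,"z": 0,"rx": 0,"ry": -10.5,"rz": 0}
  ]
}}

```text
t: 3.18
ee_pos: [0.5277, -0.2037, 0.2139]
tcp_rot: [-0.999, 1.49, -1.49]
ft_force: [0.1, 0.4, -0.7]
finger_gap: 0.0546
```

{"op": "servo_tool", "data": {
  "steps": [
    {"x": 0,"y": 0,"z": 0,"rx": 0,"ry": -10.5,"rz": 0},
    {"x": 0,"y": 0,"z": 0,"rx": 0,"ry": -10.5,"rz": 0},
    {"x": 0,"y": 0,"z": 0,"rx": 0,"ry": -10.5,"rz": 0},
    {"x": 0,"y": 0,"z": 0,"rx": 0,"ry": -10,"rz": 0},
    {"x": 0,"y": 0,"z": 0,"rx": 0,"ry": 0,"rz": 0}
  ]
}}

```text
t: 3.8
ee_pos: [0.5277, -0.2037, 0.2139]
tcp_rot: [-1.347, 0.964, -0.964]
ft_force: [0.0, 0.2, 0.5]
finger_gap: 0.0551
```

```bash
python3 - <<'E'
from h import *
c,im=shot("wrist","w2")
plan(.528,-.203,.213,np.radians(19))
T=shot("top"); zoom(T[1],(120,80,400,290),2.8,"tz2")
E
```

```text
tcp [ 0.5277 -0.2037  0.2139] phi deg 18.6 tooly [ 0.  0. -1.] need tool mm [-0.6  0.9  0.5] ry -0.4 gap 0.0547 F [-0.2  0.7  1. ] t 3.85
```

View pics/w2.png

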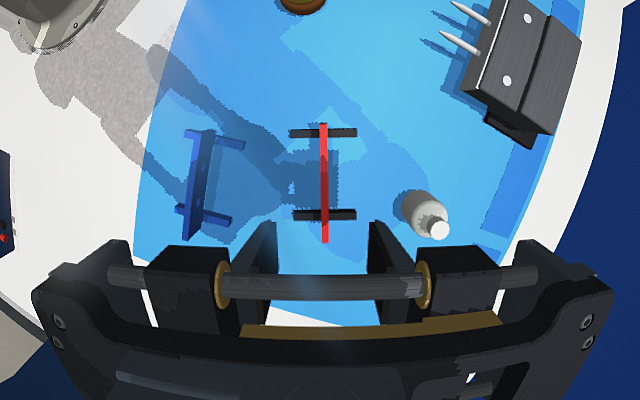

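```bash
python3 - <<'E'
from h import *
c,im=shot("wrist")
for uv in((322.5,123),(325,242)): print(onz(c,uv,.068))
a,b=[onz(c,uv,.068) for uv in((322.5,123),(325,242))]; d=a-b; print((a+b)/2,np.linalg.norm(d),np.degrees(np.arctan2(-d[0],d[1])))
b_,g,r=[im[...,i].astype(int) for i in range(3)]
m=((r>1.8*g)&(r>1.8*b_)&(r>40)).astype(np.uint8); m=clean(m,np.array([324,180]),60)
m=cv2.morphologyEx(m,cv2.MORPH_CLOSE,np.ones((5,5)))
print(m.sum(),fitpanel([(c,m)],[.528,-.203,.33]))
zoom(im,(420,0,620,150),4,"wz2")
zoom(im,(270,100,380,260),4,"wz3")
E
```

```text
[ 0.50617016 -0.1392504   0.068     ]
[ 0.55016522 -0.26161273  0.068     ]
[ 0.52816769 -0.20043156  0.068     ] 0.1300311645964336 19.77591925647689
850 (array([ 0.52880983, -0.20168053,  0.34231396]), np.float64(0.22183007382463404))
```

View pics/wz2.png

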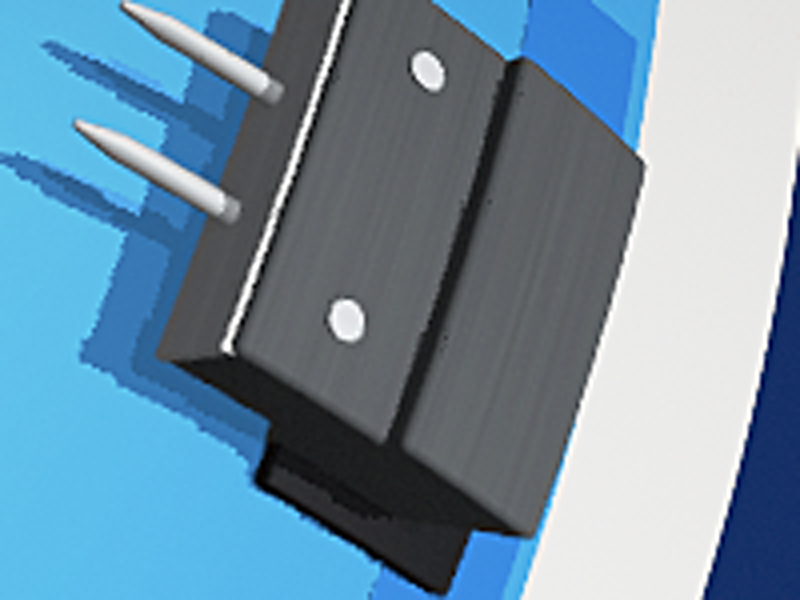

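View pics/wz3.png

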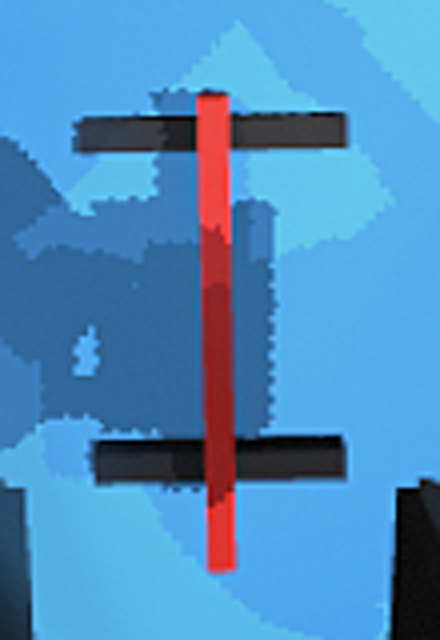

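```bash
python3 - <<'E'
from h import *
c=cal("wrist")
for u,v in((123,5),(78,123),(275,93),(232,212)): print(onz(c,(420+u/4,v/4),.045).round(4))
for z in(.072,.085): print([onz(c,(420+u/4,v/4),z).round(4) for u,v in((348,0),(228,350))])
plan(.5283,-.201,.053,np.radians(19.7))
E
```

```text
[0.5986 0.0521 0.045 ]
[0.5961 0.0088 0.045 ]
[0.6526 0.0497 0.045 ]
[0.6497 0.0055 0.045 ]
[array([0.656 , 0.0784, 0.072 ]), array([ 0.6491, -0.0425,  0.072 ])]
[array([0.6496, 0.0698, 0.085 ]), array([ 0.643 , -0.0461,  0.085 ])]
tcp [ 0.5277 -0.2037  0.2139] phi deg 18.6 tooly [ 1.e-04 -0.e+00 -1.e+00] need tool mm [ -2.4 160.9   1.4] ry -1.1 gap 0.0548 F [-0.8 -0.  -0.2] t 3.95
```

{"op": "servo_tool", "data": {
  "steps": [
    {"x": -0.002,"y": 0.04,"z": 0.001,"rx": 0,"ry": -1.1,"rz": 0},
    {"x": 0,"y": 0.04,"z": 0,"rx": 0,"ry": 0,"rz": 0},
    {"x": 0,"y": 0.04,"z": 0,"rx": 0,"ry": 0,"rz": 0},
    {"x": 0,"y": 0.03,"z": 0,"rx": 0,"ry": 0,"rz": 0},
    {"x": 0,"y": 0.01,"z": 0,"rx": 0,"ry": 0,"rz": 0}
  ]
}}

```text
t: 4.58
ee_pos: [0.5273, -0.2011, 0.0525]
tcp_rot: [-1.353, 0.953, -0.949]
ft_force: [0.2, 0.7, 0.2]
finger_gap: 0.055
```

```bash
python3 - <<'E'
from h import *
plan(.5283,-.201,.053,np.radians(19.7))
c,im=shot("wrist"); zoom(im,(200,100,440,300),3,"w4")
E
```

```text
tcp [ 0.5273 -0.2011  0.0525] phi deg 19.8 tooly [-0.0022  0.0011 -1.    ] need tool mm [ 0.2 -0.5  1. ] ry 0.1 gap 0.055 F [0.2 0.7 0.2] t 4.58
```

View pics/w4.png

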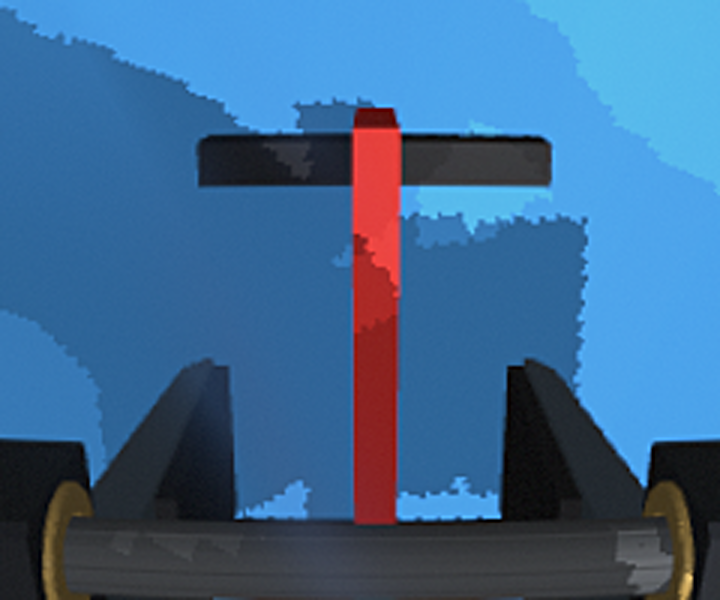

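{"op": "servo_tool", "data": {
  "steps": [
    {"x": 0,"y": 0,"z": 0.001,"rx": 0,"ry": 0,"rz": 0},
    {"x": 0,"y": 0,"z": 0,"rx": 0,"ry": 0,"rz": 0},
    {"x": 0,"y": 0,"z": 0,"rx": 0,"ry": 0,"rz": 0},
    {"x": 0,"y": 0,"z": 0,"rx": 0,"ry": 0,"rz": 0},
    {"x": 0,"y": 0,"z": 0,"rx": 0,"ry": 0,"rz": 0}
  ],
  "gripper": 1,
  "grip_force": 6
}}

```text
t: 5.25
ee_pos: [0.529, -0.2012, 0.0541]
tcp_rot: [-1.354, 0.949, -0.949]
ft_force: [0.4, 0.4, -2.5]
finger_gap: 0.008
```

```bash
python3 - <<'E'
from h import *
# pre: fixture frame (-0.11,0)
a=-.06; X=np.array([np.cos(a),np.sin(a)]); print("pre",np.array([.651,.0275])-.105*X)
q=np.array([.651,.0275])-.105*X
plan(q[0],q[1],.053,a)
c,im=shot("wrist","w5")
E
```

```text
pre [0.54618894 0.03379622]
tcp [ 0.529  -0.2012  0.0541] phi deg 19.93 tooly [ 2.e-04 -1.e-04 -1.e+00] need tool mm [-215.1    1.1   96.3] ry 23.36 gap 0.008 F [ 0.4  0.4 -2.5] t 5.25
```

View pics/w5.png

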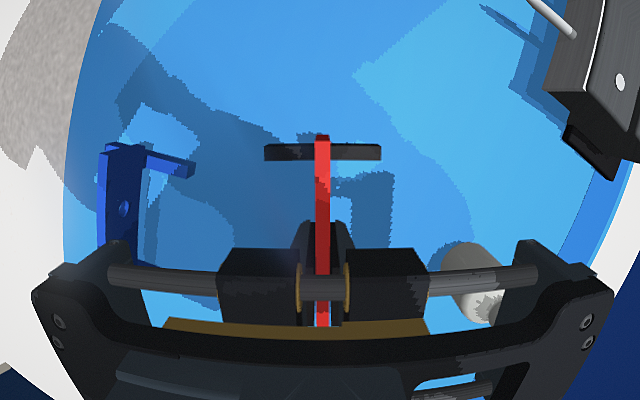

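{"op": "servo_tool", "data": {
  "steps": [
    {"x": 0,"y": 0.0,"z": 0,"rx": 0,"ry": 2.4,"rz": 0},
    {"x": 0,"y": 0,"z": 0,"rx": 0,"ry": 5,"rz": 0},
    {"x": 0,"y": 0,"z": 0,"rx": 0,"ry": 6,"rz": 0},
    {"x": 0,"y": 0,"z": 0,"rx": 0,"ry": 6,"rz": 0},
    {"x": 0,"y": 0,"z": 0,"rx": 0,"ry": 4,"rz": 0}
  ],
  "grip_force": 10
}}

```text
t: 5.92
ee_pos: [0.5291, -0.2013, 0.0541]
tcp_rot: [-1.178, 1.255, -1.256]
ft_force: [0.3, 0.4, 1.4]
finger_gap: 0.0082
```

```bash
python3 - <<'E'
from h import *
plan(.5462,.0338,.054,-.06)
c,im=shot("wrist","w6")
E
```

```text
tcp [ 0.5291 -0.2013  0.0541] phi deg -3.63 tooly [ 3.e-04 -2.e-04 -1.e+00] need tool mm [-235.7    0.     2.2] ry -0.2 gap 0.0082 F [0.3 0.4 1.4] t 5.92
```

View pics/w6.png

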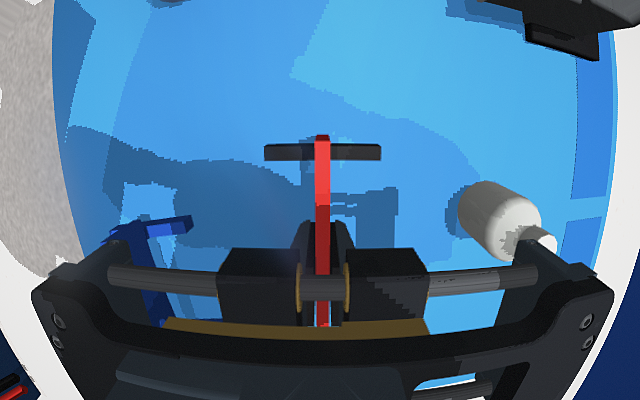

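{"op": "servo_tool", "data": {
  "steps": [
    {"x": -0.01,"y": 0,"z": 0,"rx": 0,"ry": 0,"rz": 0},
    {"x": -0.02,"y": 0,"z": 0,"rx": 0,"ry": 0,"rz": 0},
    {"x": -0.025,"y": 0,"z": 0,"rx": 0,"ry": 0,"rz": 0},
    {"x": -0.025,"y": 0,"z": 0,"rx": 0,"ry": 0,"rz": 0},
    {"x": -0.025,"y": 0,"z": 0,"rx": 0,"ry": 0,"rz": 0}
  ]
}}

```text
t: 6.6
ee_pos: [0.5352, -0.0945, 0.054]
tcp_rot: [-1.181, 1.252, -1.252]
ft_force: [-0.2, -1.6, 2.3]
finger_gap: 0.0078
```

{"op": "servo_tool", "data": {
  "steps": [
    {"x": -0.025,"y": 0,"z": 0.002,"rx": 0,"ry": 0,"rz": 0},
    {"x": -0.025,"y": 0,"z": 0,"rx": 0,"ry": 0,"rz": 0},
    {"x": -0.02,"y": 0,"z": 0,"rx": 0,"ry": 0,"rz": 0},
    {"x": -0.015,"y": 0,"z": 0,"rx": 0,"ry": 0,"rz": 0},
    {"x": -0.005,"y": 0,"z": 0,"rx": 0,"ry": 0,"rz": 0}
  ]
}}

```text
t: 7.22
ee_pos: [0.5428, -0.0058, 0.054]
tcp_rot: [-1.181, 1.253, -1.253]
ft_force: [-0.9, -4.2, 5.0]
finger_gap: 0.0078
```

```bash
python3 - <<'E'
from h import *
plan(.5462,.0338,.054,-.06)
c,im=shot("wrist","w7")
T=shot("top"); zoom(T[1],(180,80,320,260),4,"tz7")
E
```

```text
tcp [ 0.5428 -0.0058  0.054 ] phi deg -3.4 tooly [ 1.e-04 -2.e-04 -1.e+00] need tool mm [-39.8   0.    1. ] ry 0.03 gap 0.0078 F [-0.9 -4.2  5. ] t 7.22
```

View pics/w7.png

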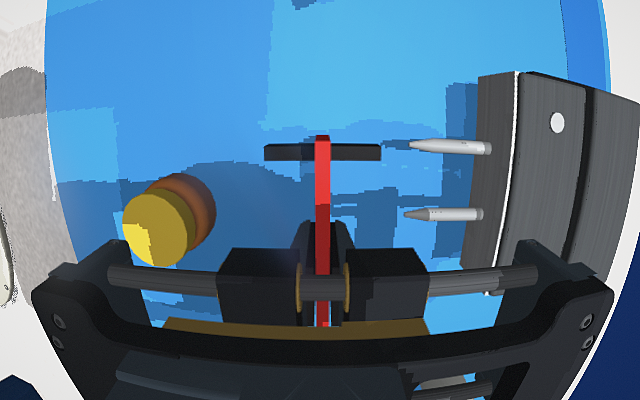

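View pics/tz7.png

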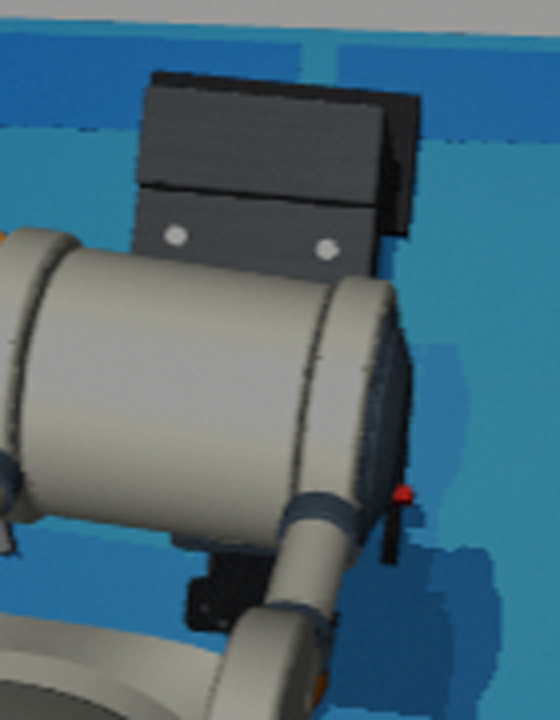

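```bash
python3 - <<'E'
from h import *
c,im=shot("wrist")
zoom(im,(260,110,500,240),3.3,"wz8")
p,M,s=cur()
R=M[:2,[2,0]] # phi axis, tool x
def loc(uv,z):
    X=onz(c,uv,z); d=X[:2]-p[:2]; return X.round(4), (M.T@np.r_[d,0]*1000).round(1)
for n,uv in(("A tip",(411,145)),("B tip",(405,215.5)),("A root",(491,148)),("B root",(483,214))): print(n,*loc(uv,.045))
E
```

```text
A tip [0.5992 0.0519 0.045 ] [-61.2   0.   52.8]
B tip [0.5956 0.0077 0.045 ] [-17.    0.   51.9]
A root [0.6548 0.0492 0.045 ] [-61.9   0.  108.4]
B root [0.652  0.0046 0.045 ] [-17.3   0.  108.3]
```

View pics/wz8.png

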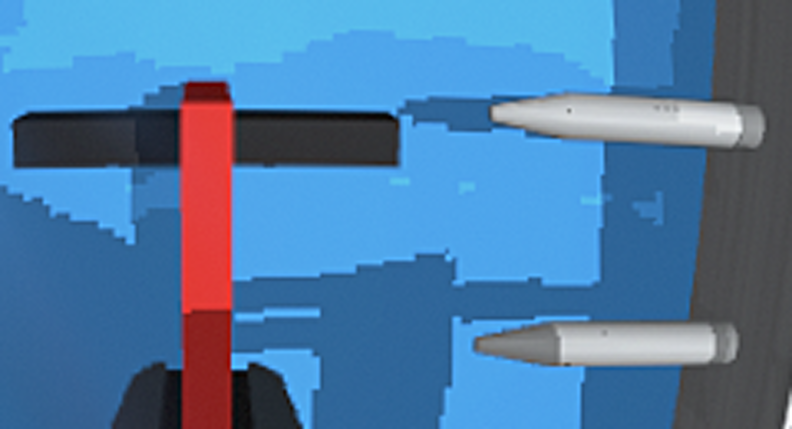

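```bash
python3 - <<'E'
from h import *
c=cal("wrist"); p,M,s=cur()
def loc(u,v,z):
    X=onz(c,(260+u/3.3,110+v/3.3),z); return (M.T@np.r_[X[:2]-p[:2],0]*1000).round(1)
print("end top",loc(206,101,.068),"end bot",loc(206,82,.022))
print("foot top far edge",loc(300,115,.017),"foot top near edge",loc(350,166,.017), "foot bottom near",loc(350,166,0))
print("foot ends",loc(14,140,.017),loc(399,140,.017))
plan(.5462,.0338,.054,-.06)
E
```

```text
end top [-64.9   0.    0.1] end bot [-64.4   0.    0. ]
foot top far edge [-57.3   0.   19.2] foot top near edge [-46.9   0.   29.7] foot bottom near [-44.2   0.   32.1]
foot ends [-52.5   0.  -39.6] [-52.5   0.   39.9]
tcp [ 0.5428 -0.0061  0.054 ] phi deg -3.46 tooly [ 1.e-04  6.e-04 -1.e+00] need tool mm [-40.   0.   1.] ry -0.02 gap 0.0077 F [0.1 3.4 5.3] t 7.38
```

{"op": "servo_tool", "data": {
  "steps": [
    {"x": -0.01,"y": 0,"z": 0,"rx": 0,"ry": -0.3,"rz": 0},
    {"x": -0.015,"y": 0,"z": 0,"rx": 0,"ry": 0,"rz": 0},
    {"x": -0.01,"y": 0,"z": 0,"rx": 0,"ry": 0,"rz": 0},
    {"x": -0.0043,"y": 0,"z": 0,"rx": 0,"ry": 0,"rz": 0},
    {"x": 0,"y": 0,"z": 0.01,"rx": 0,"ry": 0,"rz": 0}
  ]
}}

```text
t: 8.0
ee_pos: [0.5535, 0.0324, 0.0539]
tcp_rot: [-1.184, 1.252, -1.248]
ft_force: [-3.1, -0.6, 4.7]
finger_gap: 0.0079
```

{"op": "servo_tool", "data": {
  "steps": [
    {"x": 0,"y": 0,"z": 0.01,"rx": 0,"ry": 0,"rz": 0},
    {"x": 0,"y": 0,"z": 0.01,"rx": 0,"ry": 0,"rz": 0},
    {"x": 0,"y": 0,"z": 0.005,"rx": 0,"ry": 0,"rz": 0},
    {"x": 0,"y": 0,"z": 0,"rx": 0,"ry": 0,"rz": 0},
    {"x": 0,"y": 0,"z": 0,"rx": 0,"ry": 0,"rz": 0}
  ]
}}

```text
t: 8.62
ee_pos: [0.5799, 0.0306, 0.0539]
tcp_rot: [-1.182, 1.25, -1.25]
ft_force: [0.0, -0.3, 3.2]
finger_gap: 0.0079
```

```bash
python3 - <<'E'
from h import *
c,im=shot("wrist"); zoom(im,(260,110,560,330),2.6,"wz9")
plan(.651,.0275,.054,-.055)
E
```

```text
tcp [0.58   0.0305 0.0539] phi deg -3.18 tooly [ 1.e-04  1.e-04 -1.e+00] need tool mm [-0.9 -0.1 71.1] ry -0.03 gap 0.0077 F [ 0.7 -0.4  1.2] t 8.68
```

View pics/wz9.png

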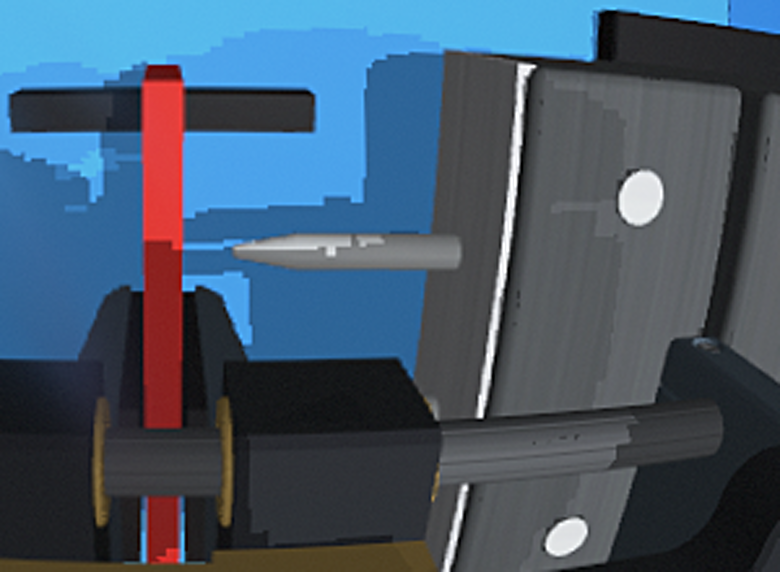

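```bash
python3 - <<'E'
from h import *
c=cal("wrist"); p,M,s=cur()
def loc(u,v,z):
    X=onz(c,(260+u/2.6,110+v/2.6),z); return (M.T@np.r_[X[:2]-p[:2],0]*1000).round(1)
print(loc(235,250,.045),loc(462,252,.045), loc(400,252,.045))
print("panel end",loc(163,87,.068))
for c1 in("wrist",): print([(d["conf"],(M.T@(d["point"]-p)*1000).round(1)) for d in tip_of("face",c1)])
E
```

```text
[-23.1   0.   17. ] [-22.4   0.   73.4] [-22.4   0.   57.2]
panel end [-63.5   0.    0.2]
[(0.94, array([-0.3,  9. , 67.9]))]
```

{"op": "servo_tool", "data": {
  "steps": [
    {"x": -0.0007,"y": 0,"z": 0.005,"rx": 0,"ry": 0,"rz": 0},
    {"x": 0,"y": 0,"z": 0.006,"rx": 0,"ry": 0,"rz": 0},
    {"x": 0,"y": 0,"z": 0.006,"rx": 0,"ry": 0,"rz": 0},
    {"x": 0,"y": 0,"z": 0.005,"rx": 0,"ry": 0,"rz": 0},
    {"x": 0,"y": 0,"z": 0.003,"rx": 0,"ry": 0,"rz": 0}
  ]
}}

```text
t: 9.35
ee_pos: [0.6042, 0.03, 0.0539]
tcp_rot: [-1.184, 1.251, -1.249]
ft_force: [-5.7, 0.2, 8.9]
finger_gap: 0.008
```

```bash
python3 - <<'E'
from h import *
c,im=shot("wrist"); zoom(im,(260,110,560,330),2.6,"wz10")
plan(.651,.0275,.054,-.055)
E
```

```text
tcp [0.6046 0.03   0.0539] phi deg -3.17 tooly [-1.2e-03  1.0e-04 -1.0e+00] need tool mm [-0.1 -0.2 46.4] ry -0.02 gap 0.0082 F [-3.8  0.5  6.7] t 9.4
```

View pics/wz10.png

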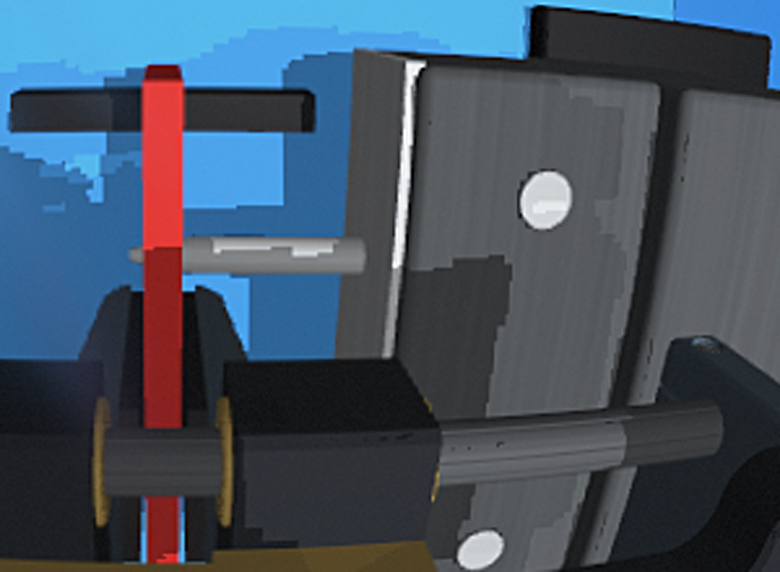

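{"op": "servo_tool", "data": {
  "steps": [
    {"x": 0,"y": 0,"z": 0.005,"rx": 0,"ry": 0,"rz": 0},
    {"x": 0,"y": 0,"z": 0.005,"rx": 0,"ry": 0,"rz": 0},
    {"x": 0,"y": 0,"z": 0.005,"rx": 0,"ry": 0,"rz": 0},
    {"x": 0,"y": 0,"z": 0.005,"rx": 0,"ry": 0,"rz": 0},
    {"x": 0,"y": 0,"z": 0.002,"rx": 0,"ry": 0,"rz": 0}
  ]
}}

```text
t: 10.02
ee_pos: [0.6264, 0.0288, 0.0538]
tcp_rot: [-1.183, 1.251, -1.249]
ft_force: [-5.3, -0.2, 6.7]
finger_gap: 0.008
```

```bash
python3 - <<'E'
from h import *
c,im=shot("wrist"); zoom(im,(260,110,560,330),2.6,"wz11")
plan(.651,.0275,.054,-.055)
E
```

```text
tcp [0.6266 0.0288 0.0538] phi deg -3.17 tooly [-1.1e-03  1.0e-04 -1.0e+00] need tool mm [-0.1 -0.3 24.4] ry -0.02 gap 0.0081 F [-2.4  0.2  4.6] t 10.07
```

View pics/wz11.png

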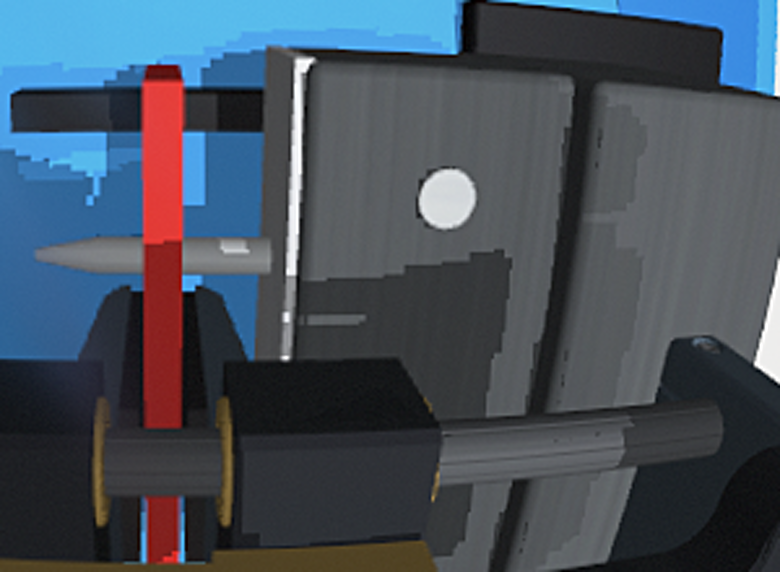

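{"op": "servo_tool", "data": {
  "steps": [
    {"x": 0,"y": 0,"z": 0,"rx": 0,"ry": 0,"rz": 0},
    {"x": 0,"y": 0,"z": 0,"rx": 0,"ry": 0,"rz": 0},
    {"x": 0,"y": -0.005,"z": 0,"rx": 0,"ry": 0,"rz": 0},
    {"x": 0,"y": -0.015,"z": 0,"rx": 0,"ry": 0,"rz": 0},
    {"x": 0,"y": -0.02,"z": 0,"rx": 0,"ry": 0,"rz": 0}
  ],
  "gripper": 0.68
}}

```text
t: 10.7
ee_pos: [0.6269, 0.0287, 0.095]
tcp_rot: [-1.183, 1.25, -1.25]
ft_force: [0.4, 0.1, 0.5]
finger_gap: 0.0144
```

{"op": "servo_tool", "data": {
  "steps": [
    {"x": 0,"y": 0,"z": -0.02,"rx": 0,"ry": 0,"rz": 0},
    {"x": 0,"y": 0,"z": -0.014,"rx": 0,"ry": 0,"rz": 0},
    {"x": 0,"y": 0.015,"z": 0,"rx": 0,"ry": 0,"rz": 0},
    {"x": 0,"y": 0.025,"z": 0,"rx": 0,"ry": 0,"rz": 0},
    {"x": 0,"y": 0,"z": 0,"rx": 0,"ry": 0,"rz": 0}
  ],
  "gripper": 1
}}

```text
t: 11.32
ee_pos: [0.592, 0.0306, 0.0519]
tcp_rot: [-1.185, 1.253, -1.248]
ft_force: [-0.6, -0.4, 0.5]
finger_gap: 0.0003
```

```bash
python3 - <<'E'
from h import *
c,im=shot("wrist"); zoom(im,(260,110,560,330),2.6,"wz12")
plan(.651,.0275,.054,-.055)
E
```

```text
tcp [0.5927 0.0306 0.053 ] phi deg -3.17 tooly [-1.9e-03  1.0e-04 -1.0e+00] need tool mm [-0.1 -1.1 58.4] ry -0.02 gap 0.0004 F [-0.3  0.4  0.2] t 11.38
```

View pics/wz12.png

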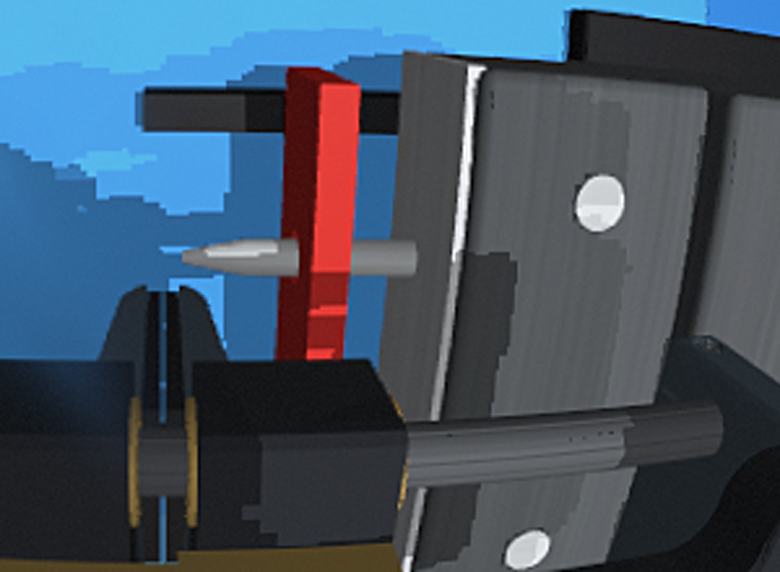

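{"op": "servo_tool", "data": {
  "steps": [
    {"x": 0,"y": 0,"z": 0.01,"rx": 0,"ry": 0,"rz": 0},
    {"x": 0,"y": 0,"z": 0.006,"rx": 0,"ry": 0,"rz": 0},
    {"x": 0,"y": 0,"z": 0.005,"rx": 0,"ry": 0,"rz": 0},
    {"x": 0,"y": 0,"z": 0.005,"rx": 0,"ry": 0,"rz": 0},
    {"x": 0,"y": 0,"z": 0.004,"rx": 0,"ry": 0,"rz": 0}
  ]
}}

```text
t: 12.0
ee_pos: [0.6231, 0.029, 0.054]
tcp_rot: [-1.183, 1.25, -1.25]
ft_force: [-1.6, 0.1, 0.3]
finger_gap: 0.0009
```

```bash
python3 - <<'E'
from h import *
c,im=shot("wrist"); zoom(im,(260,110,560,330),2.6,"wz13")
plan(.651,.0275,.054,-.055)
E
```

```text
tcp [0.6236 0.0289 0.054 ] phi deg -3.18 tooly [ 4.e-04 -0.e+00 -1.e+00] need tool mm [-0.1 -0.  27.4] ry -0.02 gap 0.0003 F [-0.2  0.5  0.4] t 12.05
```

View pics/wz13.png

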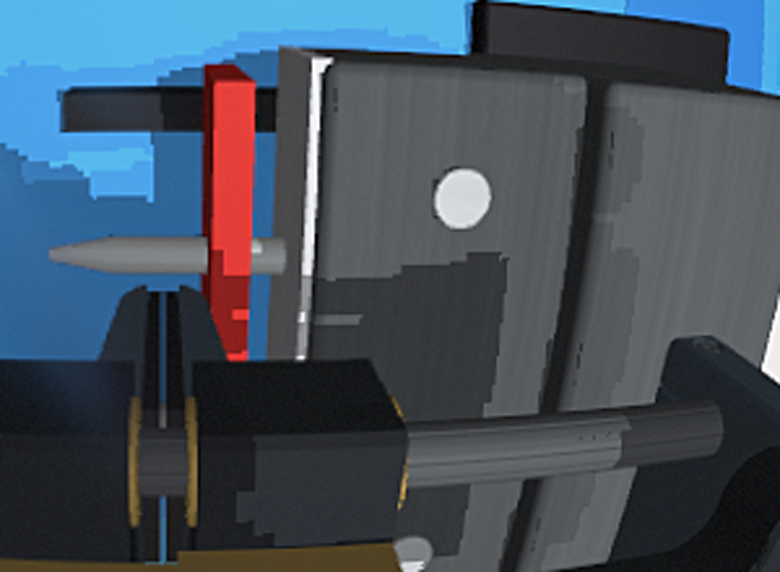

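{"op": "servo_tool", "data": {
  "steps": [
    {"x": 0,"y": 0,"z": 0.003,"rx": 0,"ry": 0,"rz": 0},
    {"x": 0,"y": 0,"z": 0.001,"rx": 0,"ry": 0,"rz": 0},
    {"x": 0,"y": 0,"z": 0.001,"rx": 0,"ry": 0,"rz": 0},
    {"x": 0,"y": 0,"z": 0.0005,"rx": 0,"ry": 0,"rz": 0},
    {"x": 0,"y": 0,"z": 0,"rx": 0,"ry": 0,"rz": 0}
  ]
}}

```text
t: 12.68
ee_pos: [0.6284, 0.0287, 0.0539]
tcp_rot: [-1.182, 1.25, -1.25]
ft_force: [0.5, 0.6, 0.0]
finger_gap: 0.0007
```

```bash
python3 - <<'E'
from h import *
c,im=shot("wrist"); zoom(im,(260,110,560,330),2.6,"wz14")
plan(.651,.0275,.054,-.055)
E
```

```text
tcp [0.6284 0.0287 0.0539] phi deg -3.17 tooly [ 1.e-04  0.e+00 -1.e+00] need tool mm [-0.1 -0.1 22.6] ry -0.02 gap 0.0003 F [-1.  -0.1 -0.8] t 12.72
```

View pics/wz14.png

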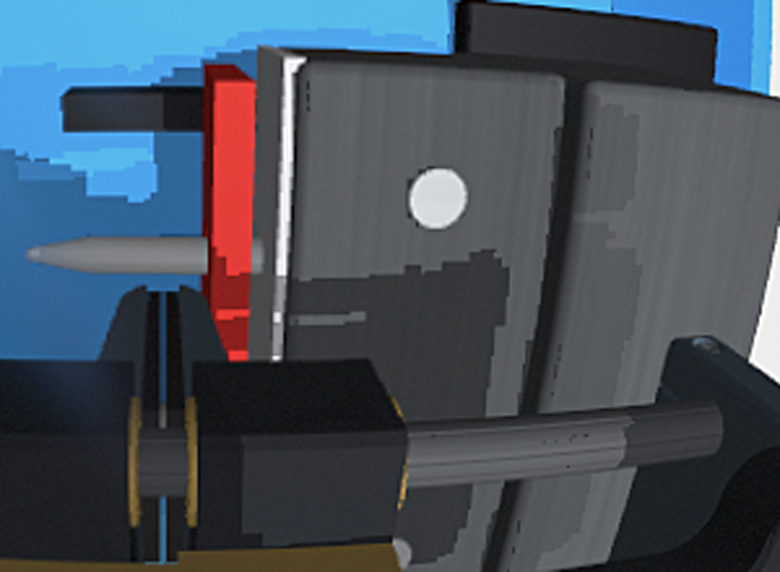

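{"op": "servo_tool", "data": {
  "steps": [
    {"x": 0,"y": 0,"z": 0.0005,"rx": 0,"ry": 0,"rz": 0},
    {"x": 0,"y": 0,"z": 0.0005,"rx": 0,"ry": 0,"rz": 0},
    {"x": 0,"y": 0,"z": 0.0005,"rx": 0,"ry": 0,"rz": 0},
    {"x": 0,"y": 0,"z": 0.0005,"rx": 0,"ry": 0,"rz": 0},
    {"x": 0,"y": 0,"z": 0,"rx": 0,"ry": 0,"rz": 0}
  ]
}}

```text
t: 13.35
ee_pos: [0.6304, 0.0285, 0.0539]
tcp_rot: [-1.182, 1.25, -1.25]
ft_force: [-1.3, 0.3, 0.5]
finger_gap: 0.0005
```

{"op": "servo_tool", "data": {
  "steps": [
    {"x": 0,"y": 0,"z": 0.0003,"rx": 0,"ry": 0,"rz": 0},
    {"x": 0,"y": 0,"z": 0.0003,"rx": 0,"ry": 0,"rz": 0},
    {"x": 0,"y": 0,"z": 0.0002,"rx": 0,"ry": 0,"rz": 0},
    {"x": 0,"y": 0,"z": 0.0002,"rx": 0,"ry": 0,"rz": 0},
    {"x": 0,"y": 0,"z": 0,"rx": 0,"ry": 0,"rz": 0}
  ]
}}

```text
t: 13.98
ee_pos: [0.6314, 0.0285, 0.0539]
tcp_rot: [-1.182, 1.25, -1.25]
ft_force: [-1.2, 0.4, 0.2]
finger_gap: 0.0002
```

```bash
python3 - <<'E'
from h import *
c,im=shot("wrist"); zoom(im,(260,110,560,330),2.6,"wz15")
plan(.651,.0275,.054,-.055)
E
```

```text
tcp [0.6314 0.0285 0.0539] phi deg -3.17 tooly [ 1.e-04  0.e+00 -1.e+00] need tool mm [-0.1 -0.1 19.6] ry -0.02 gap 0.0003 F [-1.3  0.6 -0.3] t 14.03
```

View pics/wz15.png

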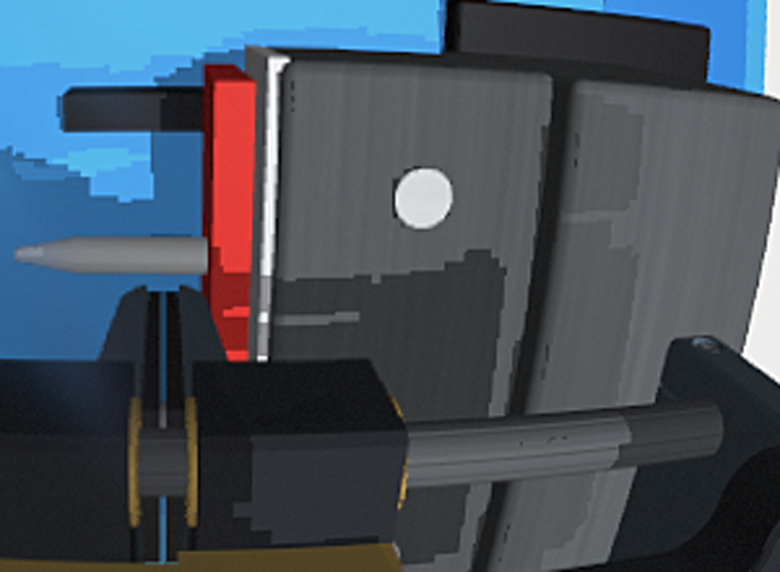

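{"op": "servo_tool", "data": {
  "steps": [
    {"x": 0,"y": 0,"z": 0.0003,"rx": 0,"ry": 0,"rz": 0},
    {"x": 0,"y": 0,"z": 0.0002,"rx": 0,"ry": 0,"rz": 0},
    {"x": 0,"y": 0,"z": 0.0002,"rx": 0,"ry": 0,"rz": 0},
    {"x": 0,"y": 0,"z": 0,"rx": 0,"ry": 0,"rz": 0},
    {"x": 0,"y": 0,"z": 0,"rx": 0,"ry": 0,"rz": 0}
  ]
}}

```text
t: 14.65
ee_pos: [0.6321, 0.0284, 0.0539]
tcp_rot: [-1.183, 1.25, -1.25]
ft_force: [-0.7, 0.4, 1.2]
finger_gap: 0.0006
```

{"op": "servo_tool", "data": {
  "steps": [
    {"x": 0,"y": 0,"z": 0.0003,"rx": 0,"ry": 0,"rz": 0},
    {"x": 0,"y": 0,"z": 0.0002,"rx": 0,"ry": 0,"rz": 0},
    {"x": 0,"y": 0,"z": 0.0002,"rx": 0,"ry": 0,"rz": 0},
    {"x": 0,"y": 0,"z": 0,"rx": 0,"ry": 0,"rz": 0},
    {"x": 0,"y": 0,"z": 0,"rx": 0,"ry": 0,"rz": 0}
  ]
}}

```text
t: 15.28
ee_pos: [0.6328, 0.0284, 0.0539]
tcp_rot: [-1.182, 1.25, -1.25]
ft_force: [-1.5, 0.8, 1.2]
finger_gap: 0.0005
```

{"op": "servo_tool", "data": {
  "steps": [
    {"x": 0,"y": 0,"z": 0.0003,"rx": 0,"ry": 0,"rz": 0},
    {"x": 0,"y": 0,"z": 0.0002,"rx": 0,"ry": 0,"rz": 0},
    {"x": 0,"y": 0,"z": 0,"rx": 0,"ry": 0,"rz": 0},
    {"x": 0,"y": 0,"z": 0,"rx": 0,"ry": 0,"rz": 0},
    {"x": 0,"y": 0,"z": 0,"rx": 0,"ry": 0,"rz": 0}
  ]
}}

```text
t: 15.9
ee_pos: [0.6332, 0.0284, 0.0539]
tcp_rot: [-1.183, 1.25, -1.25]
ft_force: [-1.4, 0.8, 0.2]
finger_gap: 0.0005
```

```bash
python3 - <<'E'
from h import *
c,im=shot("wrist"); zoom(im,(260,110,560,330),2.6,"wz16")
plan(.651,.0275,.054,-.055)
E
```

```text
tcp [0.6332 0.0284 0.0539] phi deg -3.17 tooly [-2.e-04  0.e+00 -1.e+00] need tool mm [-0.1 -0.1 17.8] ry -0.02 gap 0.0006 F [-2.9  0.6  0.8] t 15.95
```

View pics/wz16.png

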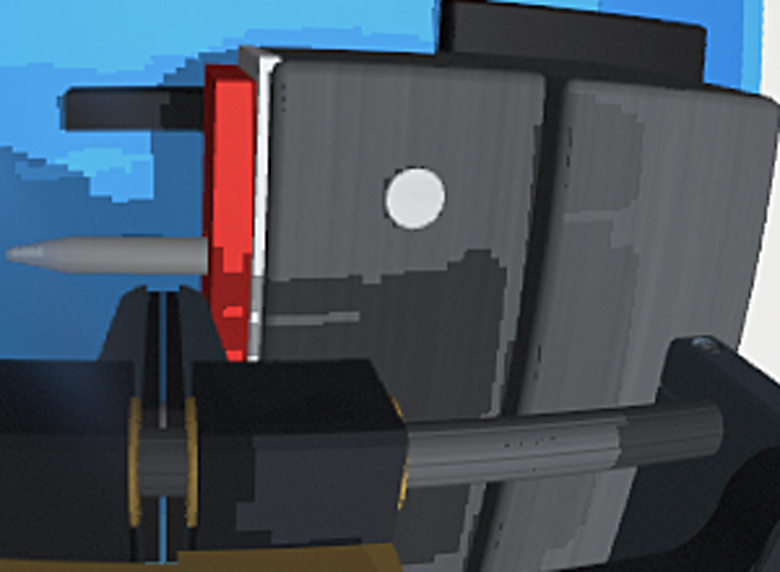

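{"op": "servo_tool", "data": {
  "steps": [
    {"x": 0,"y": 0,"z": 0.0003,"rx": 0,"ry": 0,"rz": 0},
    {"x": 0,"y": 0,"z": 0.0002,"rx": 0,"ry": 0,"rz": 0},
    {"x": 0,"y": 0,"z": 0.0002,"rx": 0,"ry": 0,"rz": 0},
    {"x": 0,"y": 0,"z": 0,"rx": 0,"ry": 0,"rz": 0},
    {"x": 0,"y": 0,"z": 0,"rx": 0,"ry": 0,"rz": 0}
  ]
}}

```text
t: 16.58
ee_pos: [0.6333, 0.0284, 0.0539]
tcp_rot: [-1.183, 1.251, -1.249]
ft_force: [-6.3, 1.4, 3.6]
finger_gap: 0.0006
```

{"op": "servo_tool", "data": {
  "steps": [
    {"x": 0,"y": 0,"z": 0.0003,"rx": 0,"ry": 0,"rz": 0},
    {"x": 0,"y": 0,"z": 0.0002,"rx": 0,"ry": 0,"rz": 0},
    {"x": 0,"y": 0,"z": 0.0002,"rx": 0,"ry": 0,"rz": 0},
    {"x": 0,"y": 0,"z": 0,"rx": 0,"ry": 0,"rz": 0},
    {"x": 0,"y": 0,"z": 0,"rx": 0,"ry": 0,"rz": 0}
  ]
}}

```text
t: 17.2
ee_pos: [0.6333, 0.0284, 0.0538]
tcp_rot: [-1.184, 1.252, -1.249]
ft_force: [-9.8, 0.2, 7.3]
finger_gap: 0.0007
```

{"op": "servo_tool", "data": {
  "steps": [
    {"x": 0,"y": 0,"z": -0.01,"rx": 0,"ry": 0,"rz": 0},
    {"x": 0,"y": -0.02,"z": -0.02,"rx": 0,"ry": 0,"rz": 0},
    {"x": 0,"y": -0.04,"z": -0.02,"rx": 0,"ry": 0,"rz": 0},
    {"x": 0,"y": -0.05,"z": -0.02,"rx": 0,"ry": 0,"rz": 0},
    {"x": 0,"y": -0.04,"z": -0.02,"rx": 0,"ry": 0,"rz": 0}
  ],
  "gripper": -0.2
}}

```text
t: 17.82
ee_pos: [0.5445, 0.0333, 0.2058]
tcp_rot: [-1.181, 1.248, -1.251]
ft_force: [0.8, -0.5, 1.0]
finger_gap: 0.0474
```

```bash
python3 - <<'E'
from h import *
c,im=shot("wrist","w17"); zoom(im,(240,110,560,330),2.5,"wz17")
plan(.5285,.2195,.2,np.radians(17))
E
```

```text
tcp [0.5441 0.0334 0.2103] phi deg -3.16 tooly [ 6.2e-03 -3.0e-04 -1.0e+00] need tool mm [-184.9   10.1  -25.9] ry -20.16 gap 0.052 F [1.  1.  6.7] t 17.88
```

View pics/w17.png

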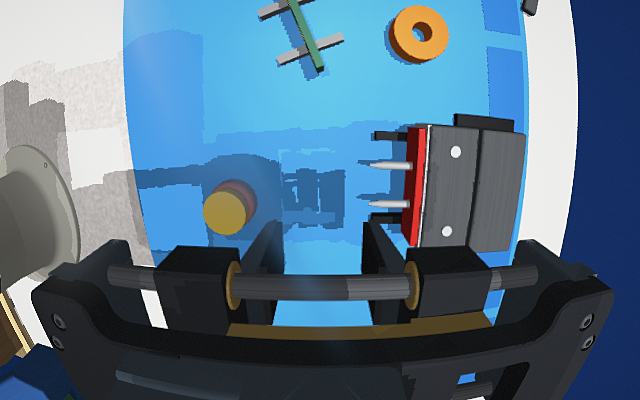

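{"op": "servo_tool", "data": {
  "steps": [
    {"x": -0.035,"y": 0,"z": -0.005,"rx": 0,"ry": 0,"rz": 0},
    {"x": -0.05,"y": 0,"z": -0.007,"rx": 0,"ry": 0,"rz": 0},
    {"x": -0.05,"y": 0,"z": -0.007,"rx": 0,"ry": 0,"rz": 0},
    {"x": -0.05,"y": 0,"z": -0.007,"rx": 0,"ry": -10,"rz": 0},
    {"x": 0,"y": 0,"z": 0,"rx": 0,"ry": -10,"rz": 0}
  ]
}}

```text
t: 18.5
ee_pos: [0.5287, 0.2226, 0.2037]
tcp_rot: [-1.336, 0.983, -0.983]
ft_force: [0.7, -1.0, 0.2]
finger_gap: 0.0546
```

{"op": "servo_tool", "data": {
  "steps": [
    {"x": 0,"y": 0,"z": 0,"rx": 0,"ry": 0,"rz": 0},
    {"x": 0,"y": 0,"z": 0,"rx": 0,"ry": 0,"rz": 0},
    {"x": 0,"y": 0,"z": 0,"rx": 0,"ry": 0,"rz": 0},
    {"x": 0,"y": 0,"z": 0,"rx": 0,"ry": 0,"rz": 0},
    {"x": 0,"y": 0,"z": 0,"rx": 0,"ry": 0,"rz": 0}
  ]
}}

```text
t: 19.12
ee_pos: [0.5292, 0.2192, 0.2039]
tcp_rot: [-1.333, 0.991, -0.991]
ft_force: [0.4, -0.6, -0.2]
finger_gap: 0.0548
```

```bash
python3 - <<'E'
from h import *
c,im=shot("wrist","w18"); zoom(im,(250,100,410,270),3.5,"wz18")
plan(.5285,.2195,.2,np.radians(17))
E
```

```text
tcp [0.5292 0.2193 0.2039] phi deg 16.79 tooly [ 1.e-04  0.e+00 -1.e+00] need tool mm [-0.4  3.9 -0.6] ry -0.21 gap 0.0545 F [-0.9  0.  -0.1] t 19.18
```

View pics/wz18.png

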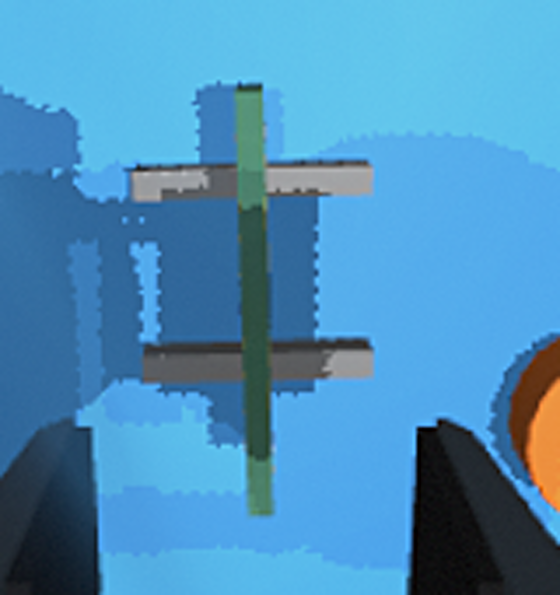

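```bash
python3 - <<'E'
from h import *
c=cal("wrist")
a,b=[onz(c,(250+u/3.5,100+v/3.5),.068) for u,v in((250.5,88),(260.5,515))]; d=a-b; f=np.arctan2(-d[0],d[1]);m=(a+b)/2
print(m,np.linalg.norm(d),np.degrees(f)); plan(m[0],m[1],.054,f)
E
```

```text
[0.52942613 0.22071687 0.068     ] 0.12995427537084425 18.08717408533908
tcp [0.5292 0.2193 0.2039] phi deg 16.79 tooly [ 1.e-04  0.e+00 -1.e+00] need tool mm [ -1.3 149.9   0.6] ry -1.3 gap 0.0545 F [-0.9  0.  -0.1] t 19.18
```

{"op": "servo_tool", "data": {
  "steps": [
    {"x": -0.0013,"y": 0.04,"z": 0.0006,"rx": 0,"ry": -1.3,"rz": 0},
    {"x": 0,"y": 0.04,"z": 0,"rx": 0,"ry": 0,"rz": 0},
    {"x": 0,"y": 0.04,"z": 0,"rx": 0,"ry": 0,"rz": 0},
    {"x": 0,"y": 0.02,"z": 0,"rx": 0,"ry": 0,"rz": 0},
    {"x": 0,"y": 0.01,"z": 0,"rx": 0,"ry": 0,"rz": 0}
  ]
}}

```text
t: 19.8
ee_pos: [0.5289, 0.2207, 0.0529]
tcp_rot: [-1.343, 0.974, -0.973]
ft_force: [-0.2, -1.2, 0.6]
finger_gap: 0.0549
```

```bash
python3 - <<'E'
from h import *
c,im=shot("wrist","w19"); zoom(im,(200,100,440,300),3,"wz19")
plan(.5294,.2207,.054,np.radians(18.1))
E
```

```text
tcp [0.5288 0.2207 0.0524] phi deg 18.11 tooly [-1.6e-03 -5.0e-04 -1.0e+00] need tool mm [ 0.2 -1.6  0.6] ry 0.01 gap 0.0543 F [-1.   0.  -1.5] t 19.85
```

View pics/wz19.png

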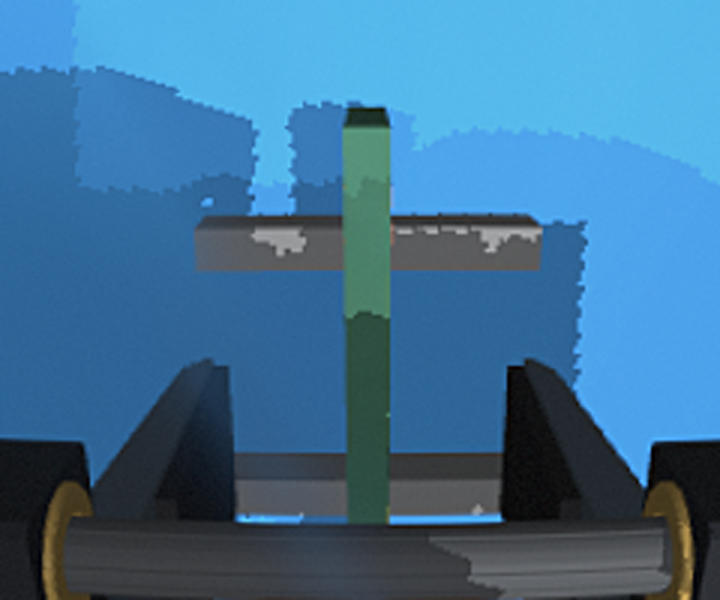

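Well centred; close, then turn −21.3° to match the fixture.

{"op": "servo_tool", "data": {
  "steps": [
    {"x": 0,"y": 0,"z": 0,"rx": 0,"ry": 0,"rz": 0},
    {"x": 0,"y": 0,"z": 0,"rx": 0,"ry": 0,"rz": 0},
    {"x": 0,"y": 0,"z": 0,"rx": 0,"ry": 0,"rz": 0},
    {"x": 0,"y": 0,"z": 0,"rx": 0,"ry": 0,"rz": 0},
    {"x": 0,"y": 0,"z": 0,"rx": 0,"ry": 0,"rz": 0}
  ],
  "gripper": 1,
  "grip_force": 6
}}

```text
t: 20.48
ee_pos: [0.5293, 0.2209, 0.054]
tcp_rot: [-1.342, 0.973, -0.973]
ft_force: [0.0, -0.1, -2.5]
finger_gap: 0.0083
```

{"op": "servo_tool", "data": {
  "steps": [
    {"x": 0,"y": 0,"z": 0,"rx": 0,"ry": 0,"rz": 0},
    {"x": 0,"y": 0,"z": 0,"rx": 0,"ry": 5,"rz": 0},
    {"x": 0,"y": 0,"z": 0,"rx": 0,"ry": 6,"rz": 0},
    {"x": 0,"y": 0,"z": 0,"rx": 0,"ry": 6,"rz": 0},
    {"x": 0,"y": 0,"z": 0,"rx": 0,"ry": 4.3,"rz": 0}
  ],
  "grip_force": 10
}}

```text
t: 21.1
ee_pos: [0.5294, 0.2209, 0.054]
tcp_rot: [-1.181, 1.252, -1.252]
ft_force: [0.4, -0.9, 1.3]
finger_gap: 0.0081
```

```bash
python3 - <<'E'
from h import *
c,im=shot("wrist","w20")
a=-.055;X=np.array([np.cos(a),np.sin(a)]); q=np.array([.651,.0275])-.11*X; plan(*q,.054,a)
E
```

```text
tcp [0.5294 0.2209 0.054 ] phi deg -3.54 tooly [ 3.e-04  1.e-04 -1.e+00] need tool mm [186.3  -0.   23.3] ry -0.39 gap 0.0079 F [ 0.2 -0.4  2.6] t 21.15
```

View pics/w20.png

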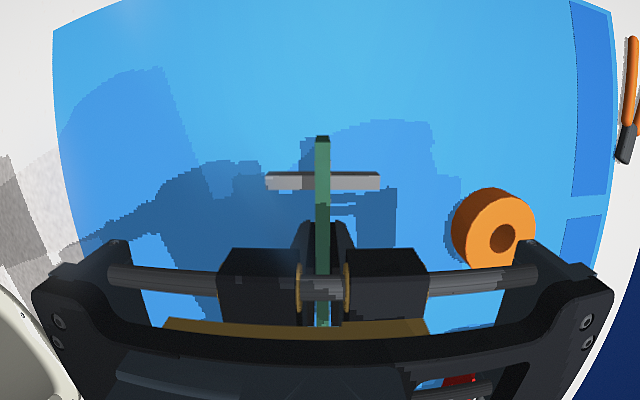

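{"op": "servo_tool", "data": {
  "steps": [
    {"x": 0.01,"y": 0,"z": 0.002,"rx": 0,"ry": -0.4,"rz": 0},
    {"x": 0.02,"y": 0,"z": 0.002,"rx": 0,"ry": 0,"rz": 0},
    {"x": 0.025,"y": 0,"z": 0.003,"rx": 0,"ry": 0,"rz": 0},
    {"x": 0.025,"y": 0,"z": 0.003,"rx": 0,"ry": 0,"rz": 0},
    {"x": 0.025,"y": 0,"z": 0.003,"rx": 0,"ry": 0,"rz": 0}
  ]
}}

```text
t: 21.78
ee_pos: [0.537, 0.1134, 0.054]
tcp_rot: [-1.186, 1.244, -1.244]
ft_force: [0.0, 2.2, 2.0]
finger_gap: 0.008
```

{"op": "servo_tool", "data": {
  "steps": [
    {"x": 0.025,"y": 0,"z": 0.003,"rx": 0,"ry": 0,"rz": 0},
    {"x": 0.025,"y": 0,"z": 0.003,"rx": 0,"ry": 0,"rz": 0},
    {"x": 0.02,"y": 0,"z": 0.003,"rx": 0,"ry": 0,"rz": 0},
    {"x": 0.01,"y": 0,"z": 0.001,"rx": 0,"ry": 0,"rz": 0},
    {"x": 0,"y": 0,"z": 0,"rx": 0,"ry": 0,"rz": 0}
  ]
}}

```text
t: 22.4
ee_pos: [0.5434, 0.0341, 0.054]
tcp_rot: [-1.186, 1.245, -1.246]
ft_force: [-0.7, -1.3, 1.7]
finger_gap: 0.0079
```

```bash
python3 - <<'E'
from h import *
c,im=shot("wrist","w21"); zoom(im,(260,110,560,330),2.6,"wz21")
a=-.055;X=np.array([np.cos(a),np.sin(a)]); q=np.array([.651,.0275])-.11*X; plan(*q,.054,a)
E
```

```text
tcp [0.5434 0.0346 0.054 ] phi deg -2.78 tooly [ 3.e-04 -4.e-04 -1.e+00] need tool mm [ 1.2 -0.  -2.2] ry 0.37 gap 0.0079 F [ 0.4 -3.1  3. ] t 22.45
```

View pics/wz21.png

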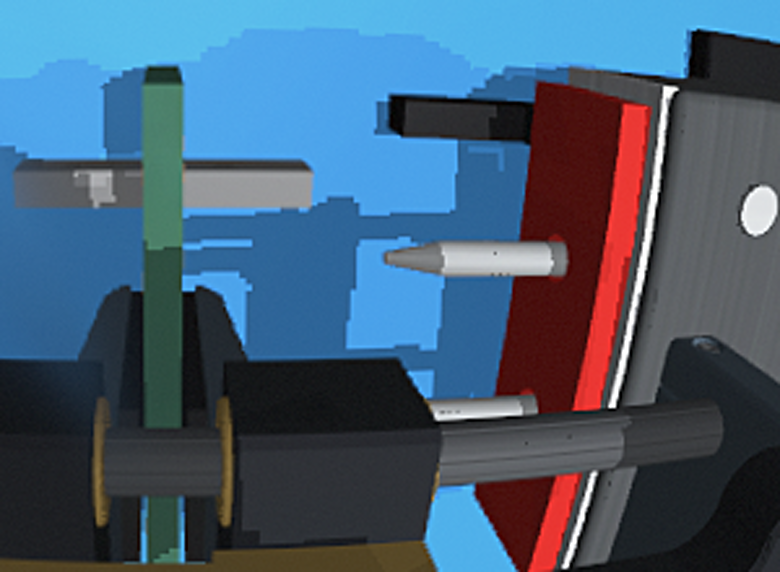

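```bash
python3 - <<'E'
from h import *
c=cal("wrist"); p,M,s=cur()
def loc(u,v,z):
    X=onz(c,(260+u/2.6,110+v/2.6),z); return (M.T@np.r_[X[:2]-p[:2],0]*1000).round(1)
print("tip",loc(384,257,.045),"root",loc(555,259,.045),"end",loc(163,85,.068),"foot near edge",loc(260,206,.017),loc(260,206,0))
plan(.6266,.0288,.054,-.0555)
E
```

```text
tip [-21.2   0.   53.3] root [-20.2   0.  100.2] end [-63.9  -0.    0.2] foot near edge [-26.5  -0.   26.1] [-22.1  -0.   28.2]
tcp [0.5434 0.0346 0.054 ] phi deg -2.78 tooly [ 3.e-04 -4.e-04 -1.e+00] need tool mm [ 1.8  0.  83.4] ry 0.4 gap 0.0079 F [ 0.4 -3.1  3. ] t 22.45
```

{"op": "servo_tool", "data": {
  "steps": [
    {"x": 0.0012,"y": 0,"z": 0.005,"rx": 0,"ry": 0.4,"rz": 0},
    {"x": 0,"y": 0,"z": 0.01,"rx": 0,"ry": 0,"rz": 0},
    {"x": 0,"y": 0,"z": 0.01,"rx": 0,"ry": 0,"rz": 0},
    {"x": 0,"y": 0,"z": 0.005,"rx": 0,"ry": 0,"rz": 0},
    {"x": 0,"y": 0,"z": 0.005,"rx": 0,"ry": 0,"rz": 0}
  ]
}}

```text
t: 23.08
ee_pos: [0.5771, 0.0328, 0.0538]
tcp_rot: [-1.185, 1.251, -1.248]
ft_force: [-6.4, -0.5, 9.1]
finger_gap: 0.0081
```

```bash
python3 - <<'E'
from h import *
c,im=shot("wrist"); zoom(im,(260,110,560,330),2.6,"wz22")
plan(.6266,.0288,.054,-.0555)
E
```

```text
tcp [0.5781 0.0327 0.0539] phi deg -3.11 tooly [-9.e-04  1.e-04 -1.e+00] need tool mm [ 1.2 -0.2 48.6] ry 0.07 gap 0.0075 F [-1.8 -0.   3.2] t 23.12
```

View pics/wz22.png

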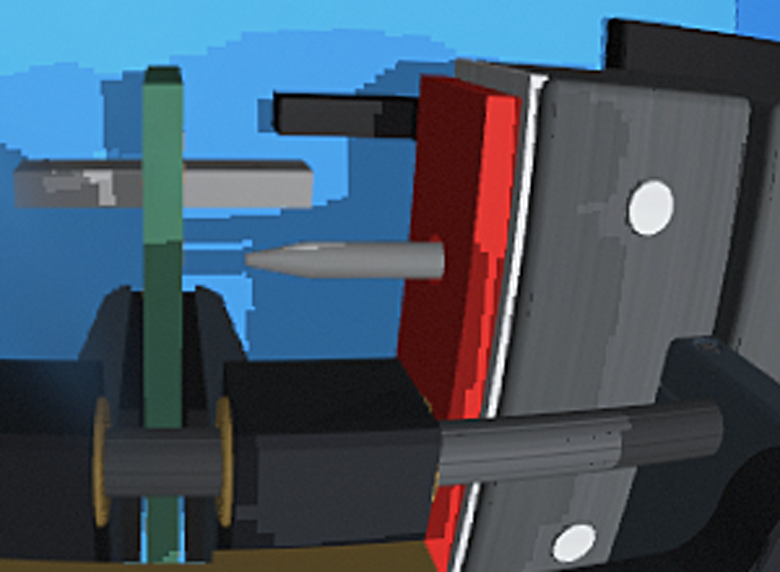

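{"op": "servo_tool", "data": {
  "steps": [
    {"x": 0.0005,"y": 0,"z": 0.005,"rx": 0,"ry": 0,"rz": 0},
    {"x": 0,"y": 0,"z": 0.006,"rx": 0,"ry": 0,"rz": 0},
    {"x": 0,"y": 0,"z": 0.006,"rx": 0,"ry": 0,"rz": 0},
    {"x": 0,"y": 0,"z": 0.005,"rx": 0,"ry": 0,"rz": 0},
    {"x": 0,"y": 0,"z": 0.003,"rx": 0,"ry": 0,"rz": 0}
  ]
}}

```text
t: 23.75
ee_pos: [0.6024, 0.0307, 0.0538]
tcp_rot: [-1.184, 1.25, -1.248]
ft_force: [-6.9, -0.8, 9.8]
finger_gap: 0.0078
```

```bash
python3 - <<'E'
from h import *
c,im=shot("wrist"); zoom(im,(260,110,560,330),2.6,"wz23")
plan(.6266,.0288,.054,-.0555)
E
```

```text
tcp [0.6028 0.0307 0.0538] phi deg -3.12 tooly [-9.e-04  1.e-04 -1.e+00] need tool mm [ 0.6 -0.2 23.8] ry 0.06 gap 0.0078 F [-0.1 -0.4  0.7] t 23.8
```

View pics/wz23.png

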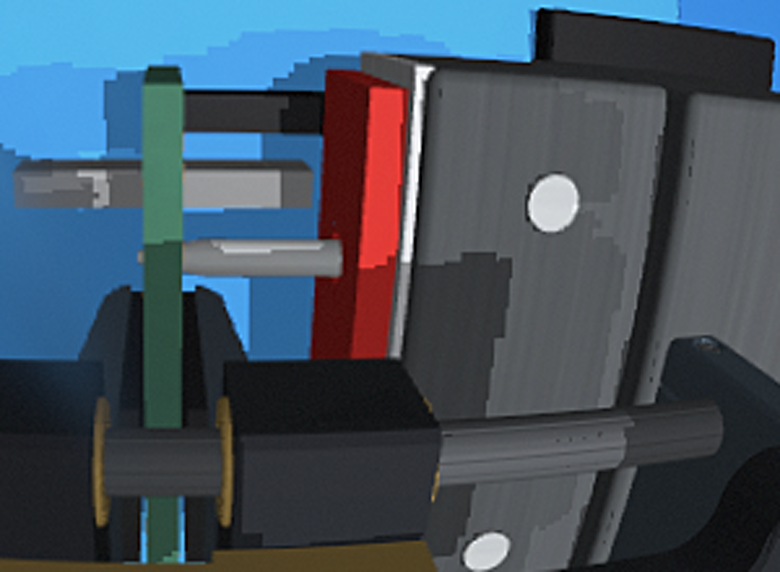

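{"op": "servo_tool", "data": {
  "steps": [
    {"x": 0,"y": 0,"z": 0.005,"rx": 0,"ry": 0,"rz": 0},
    {"x": 0,"y": 0,"z": 0.005,"rx": 0,"ry": 0,"rz": 0},
    {"x": 0,"y": 0,"z": 0.005,"rx": 0,"ry": 0,"rz": 0},
    {"x": 0,"y": 0,"z": 0.003,"rx": 0,"ry": 0,"rz": 0},
    {"x": 0,"y": 0,"z": 0.001,"rx": 0,"ry": 0,"rz": 0}
  ]
}}

```text
t: 24.42
ee_pos: [0.6223, 0.0289, 0.0538]
tcp_rot: [-1.182, 1.25, -1.25]
ft_force: [-0.4, -0.7, -2.1]
finger_gap: 0.0079
```

```bash
python3 - <<'E'
from h import *
c,im=shot("wrist"); zoom(im,(260,110,560,330),2.6,"wz24")
plan(.6266,.0288,.054,-.0555)
E
```

```text
tcp [0.6223 0.0289 0.0538] phi deg -3.17 tooly [ 1.e-04  0.e+00 -1.e+00] need tool mm [-0.1 -0.2  4.3] ry 0.01 gap 0.0081 F [ 0.  -0.7 -1.5] t 24.48
```

View pics/wz24.png

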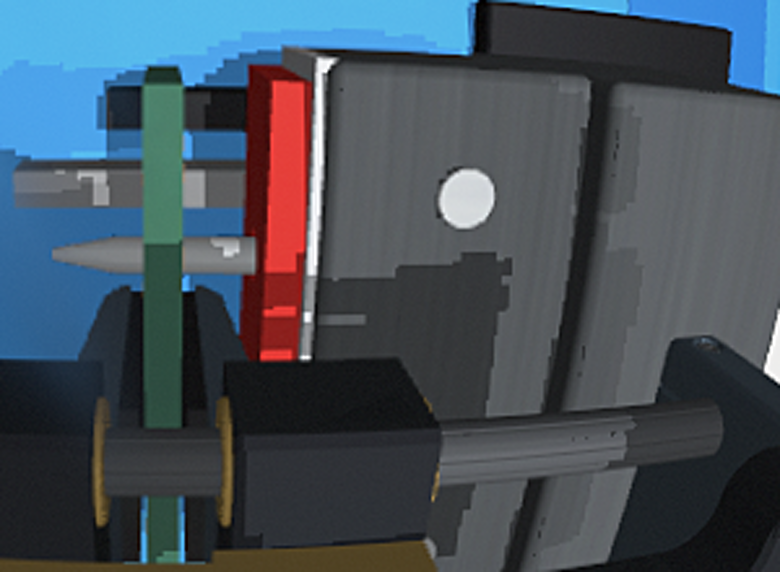

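{"op": "servo_tool", "data": {
  "steps": [
    {"x": 0,"y": 0,"z": 0,"rx": 0,"ry": 0,"rz": 0},
    {"x": 0,"y": 0,"z": 0,"rx": 0,"ry": 0,"rz": 0},
    {"x": 0,"y": -0.005,"z": 0,"rx": 0,"ry": 0,"rz": 0},
    {"x": 0,"y": -0.015,"z": 0,"rx": 0,"ry": 0,"rz": 0},
    {"x": 0,"y": -0.02,"z": 0,"rx": 0,"ry": 0,"rz": 0}
  ],
  "gripper": 0.74
}}

```text
t: 25.1
ee_pos: [0.622, 0.0289, 0.0951]
tcp_rot: [-1.183, 1.25, -1.25]
ft_force: [1.0, 0.6, -0.3]
finger_gap: 0.0116
```

{"op": "servo_tool", "data": {
  "steps": [
    {"x": 0,"y": 0,"z": -0.02,"rx": 0,"ry": 0,"rz": 0},
    {"x": 0,"y": 0,"z": -0.014,"rx": 0,"ry": 0,"rz": 0},
    {"x": 0,"y": 0.015,"z": 0,"rx": 0,"ry": 0,"rz": 0},
    {"x": 0,"y": 0.025,"z": 0,"rx": 0,"ry": 0,"rz": 0},
    {"x": 0,"y": 0,"z": 0,"rx": 0,"ry": 0,"rz": 0}
  ],
  "gripper": 1
}}

```text
t: 25.72
ee_pos: [0.5871, 0.0308, 0.0519]
tcp_rot: [-1.185, 1.252, -1.248]
ft_force: [1.8, -0.0, -0.5]
finger_gap: 0.0004
```

```bash
python3 - <<'E'
from h import *
c,im=shot("wrist"); zoom(im,(260,110,560,330),2.6,"wz25")
plan(.6266,.0288,.054,-.0555)
E
```

```text
tcp [0.5878 0.0308 0.053 ] phi deg -3.17 tooly [-1.9e-03  1.0e-04 -1.0e+00] need tool mm [-0.2 -1.  38.8] ry 0.01 gap 0.0005 F [0.5 0.2 1. ] t 25.77
```

View pics/wz25.png

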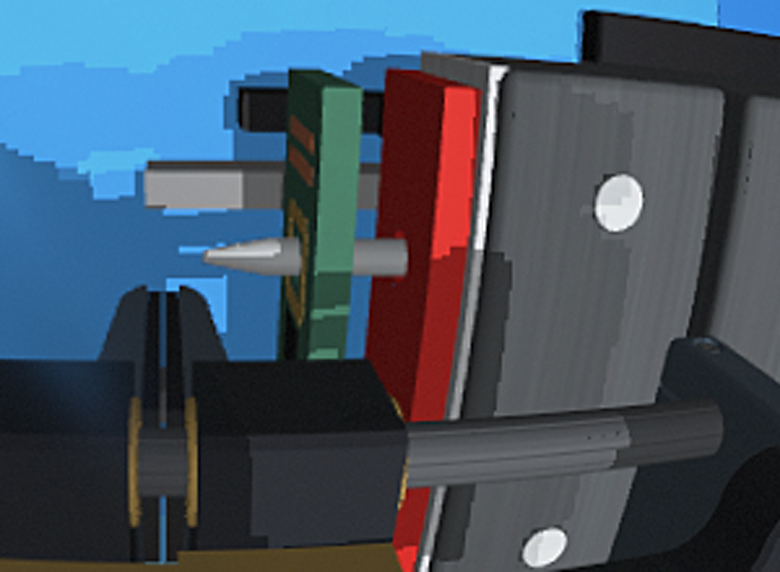

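{"op": "servo_tool", "data": {
  "steps": [
    {"x": 0,"y": 0,"z": 0.01,"rx": 0,"ry": 0,"rz": 0},
    {"x": 0,"y": 0,"z": 0.006,"rx": 0,"ry": 0,"rz": 0},
    {"x": 0,"y": 0,"z": 0.006,"rx": 0,"ry": 0,"rz": 0},
    {"x": 0,"y": 0,"z": 0.006,"rx": 0,"ry": 0,"rz": 0},
    {"x": 0,"y": 0,"z": 0.004,"rx": 0,"ry": 0,"rz": 0}
  ]
}}

```text
t: 26.4
ee_pos: [0.6203, 0.029, 0.0539]
tcp_rot: [-1.183, 1.25, -1.25]
ft_force: [-1.4, 0.3, 1.5]
finger_gap: 0.0002
```

{"op": "servo_tool", "data": {
  "steps": [
    {"x": 0,"y": 0,"z": 0.001,"rx": 0,"ry": 0,"rz": 0},
    {"x": 0,"y": 0,"z": 0.001,"rx": 0,"ry": 0,"rz": 0},
    {"x": 0,"y": 0,"z": 0.0005,"rx": 0,"ry": 0,"rz": 0},
    {"x": 0,"y": 0,"z": 0.0005,"rx": 0,"ry": 0,"rz": 0},
    {"x": 0,"y": 0,"z": 0,"rx": 0,"ry": 0,"rz": 0}
  ]
}}

```text
t: 27.02
ee_pos: [0.623, 0.0289, 0.0539]
tcp_rot: [-1.183, 1.25, -1.25]
ft_force: [-1.7, 0.5, 0.5]
finger_gap: 0.0003
```

{"op": "servo_tool", "data": {
  "steps": [
    {"x": 0,"y": 0,"z": 0.0005,"rx": 0,"ry": 0,"rz": 0},
    {"x": 0,"y": 0,"z": 0.0003,"rx": 0,"ry": 0,"rz": 0},
    {"x": 0,"y": 0,"z": 0.0002,"rx": 0,"ry": 0,"rz": 0},
    {"x": 0,"y": 0,"z": 0,"rx": 0,"ry": 0,"rz": 0},
    {"x": 0,"y": 0,"z": 0,"rx": 0,"ry": 0,"rz": 0}
  ]
}}

```text
t: 27.65
ee_pos: [0.6241, 0.0288, 0.0539]
tcp_rot: [-1.182, 1.25, -1.25]
ft_force: [-1.0, 0.5, 0.2]
finger_gap: 0.0006
```

```bash
python3 - <<'E'
from h import *
c,im=shot("wrist"); zoom(im,(260,110,560,330),2.6,"wz26")
plan(.6253,.0288,.054,-.0555)
E
```

```text
tcp [0.6241 0.0288 0.0539] phi deg -3.17 tooly [ 1.e-04 -0.e+00 -1.e+00] need tool mm [-0.1 -0.1  1.2] ry 0.01 gap 0.0004 F [-0.5 -0.8  0.1] t 27.7
```

View pics/wz26.png

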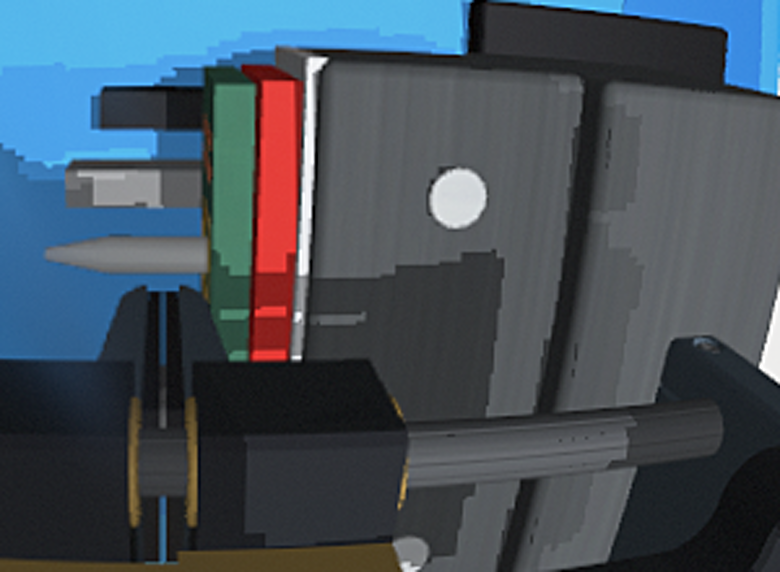

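{"op": "servo_tool", "data": {
  "steps": [
    {"x": 0,"y": 0,"z": 0.0004,"rx": 0,"ry": 0,"rz": 0},
    {"x": 0,"y": 0,"z": 0.0003,"rx": 0,"ry": 0,"rz": 0},
    {"x": 0,"y": 0,"z": 0.0003,"rx": 0,"ry": 0,"rz": 0},
    {"x": 0,"y": 0,"z": 0,"rx": 0,"ry": 0,"rz": 0},
    {"x": 0,"y": 0,"z": 0,"rx": 0,"ry": 0,"rz": 0}
  ]
}}

```text
t: 28.32
ee_pos: [0.6251, 0.0288, 0.0539]
tcp_rot: [-1.183, 1.25, -1.25]
ft_force: [-0.9, 1.1, 0.2]
finger_gap: 0.0005
```

{"op": "servo_tool", "data": {
  "steps": [
    {"x": 0,"y": 0,"z": 0.0003,"rx": 0,"ry": 0,"rz": 0},
    {"x": 0,"y": 0,"z": 0.0002,"rx": 0,"ry": 0,"rz": 0},
    {"x": 0,"y": 0,"z": 0.0002,"rx": 0,"ry": 0,"rz": 0},
    {"x": 0,"y": 0,"z": 0,"rx": 0,"ry": 0,"rz": 0},
    {"x": 0,"y": 0,"z": 0,"rx": 0,"ry": 0,"rz": 0}
  ]
}}

```text
t: 28.95
ee_pos: [0.6252, 0.0288, 0.0539]
tcp_rot: [-1.183, 1.251, -1.249]
ft_force: [-5.0, 1.3, 1.7]
finger_gap: 0.0004
```

{"op": "servo_tool", "data": {
  "steps": [
    {"x": 0,"y": 0,"z": 0.0003,"rx": 0,"ry": 0,"rz": 0},
    {"x": 0,"y": 0,"z": 0.0003,"rx": 0,"ry": 0,"rz": 0},
    {"x": 0,"y": 0,"z": 0.0002,"rx": 0,"ry": 0,"rz": 0},
    {"x": 0,"y": 0,"z": 0,"rx": 0,"ry": 0,"rz": 0},
    {"x": 0,"y": 0,"z": 0,"rx": 0,"ry": 0,"rz": 0}
  ]
}}

```text
t: 29.58
ee_pos: [0.6253, 0.0288, 0.0538]
tcp_rot: [-1.184, 1.252, -1.249]
ft_force: [-10.3, 1.5, 6.5]
finger_gap: 0.0006
```

{"op": "servo_tool", "data": {
  "steps": [
    {"x": 0,"y": 0,"z": -0.01,"rx": 0,"ry": 0,"rz": 0},
    {"x": 0,"y": -0.02,"z": -0.02,"rx": 0,"ry": 0,"rz": 0},
    {"x": 0,"y": -0.04,"z": -0.02,"rx": 0,"ry": 0,"rz": 0},
    {"x": 0,"y": -0.05,"z": -0.02,"rx": 0,"ry": 0,"rz": 0},
    {"x": 0,"y": -0.03,"z": -0.02,"rx": 0,"ry": 0,"rz": 0}
  ]
}}

```text
t: 30.2
ee_pos: [0.5367, 0.0336, 0.1962]
tcp_rot: [-1.18, 1.247, -1.251]
ft_force: [0.1, -0.1, -0.4]
finger_gap: 0.0005
```

{"op": "servo_tool", "data": {
  "steps": [
    {"x": 0.04,"y": 0,"z": 0,"rx": 0,"ry": 0,"rz": 0},
    {"x": 0.05,"y": 0,"z": -0.02,"rx": 0,"ry": 0,"rz": 0},
    {"x": 0.05,"y": 0,"z": -0.02,"rx": 0,"ry": 0,"rz": 0},
    {"x": 0.05,"y": 0,"z": -0.02,"rx": 0,"ry": 0,"rz": 0},
    {"x": 0,"y": 0,"z": 0,"rx": 0,"ry": 0,"rz": 0}
  ]
}}

```text
t: 30.82
ee_pos: [0.465, -0.1555, 0.1941]
tcp_rot: [-1.181, 1.252, -1.254]
ft_force: [0.0, -0.9, 0.3]
finger_gap: 0.0007
```

```bash
python3 - <<'E'
from h import *
c,im=shot("wrist","w27"); S=shot("scene"); zoom(S[1],(250,150,510,350),3,"s27"); zoom(im,(300,0,600,220),2.6,"wz27")
T=shot("top"); zoom(T[1],(120,80,400,290),2.8,"t27")
for q in("face","spacer_mid","board_mid","jar","reel","flask"):
    for n in("top","scene","wrist"): print(q,n,[(np.round(d["point"],3).tolist(),round(d["conf"],2)) for d in tip_of(q,n)][:3])
print(read_state()["t"])
E
```

```text
face top [([0.649, 0.03, 0.048], 0.66)]
face scene [([0.653, 0.028, 0.047], 0.89)]
face wrist [([0.649, 0.03, 0.047], 0.84), ([0.641, 0.025, 0.003], 0.57)]
spacer_mid top [([0.528, -0.542, 0.045], 0.76), ([0.647, 0.025, 0.045], 0.71)]
spacer_mid scene [([0.528, -0.54, 0.047], 0.81), ([0.388, -0.253, 0.042], 0.7), ([0.646, 0.029, 0.043], 0.65)]
spacer_mid wrist [([0.644, 0.028, 0.046], 0.88), ([0.653, 0.03, -0.002], 0.34), ([0.65, 0.028, 0.046], 0.18)]
board_mid top [([0.638, 0.028, 0.047], 0.67), ([0.663, -0.202, 0.001], 0.31)]
board_mid scene [([0.638, 0.028, 0.045], 0.57)]
board_mid wrist [([0.64, 0.025, 0.045], 0.79), ([0.66, -0.201, -0.004], 0.17)]
jar top [([0.43, 0.008, 0.001], 0.62)]
jar scene [([0.425, 0.012, 0.0], 0.67)]
jar wrist [([0.428, 0.006, -0.0], 0.91)]
reel top [([0.663, 0.202, 0.005], 0.82), ([0.646, 0.026, 0.045], 0.65)]
reel scene [([0.668, 0.206, 0.002], 0.79)]
reel wrist [([0.646, 0.029, 0.046], 0.3)]
flask top [([0.663, -0.203, 0.002], 0.92)]
flask scene [([0.66, -0.2, 0.001], 0.86), ([0.429, 0.011, 0.002], 0.2)]
flask wrist [([0.663, -0.202, 0.0], 0.8)]
31.875
```

View pics/s27.png

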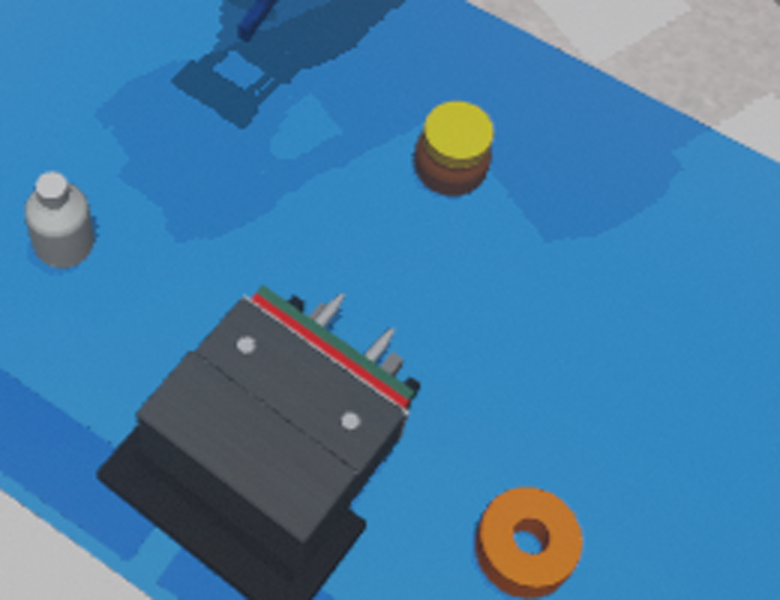

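View pics/t27.png

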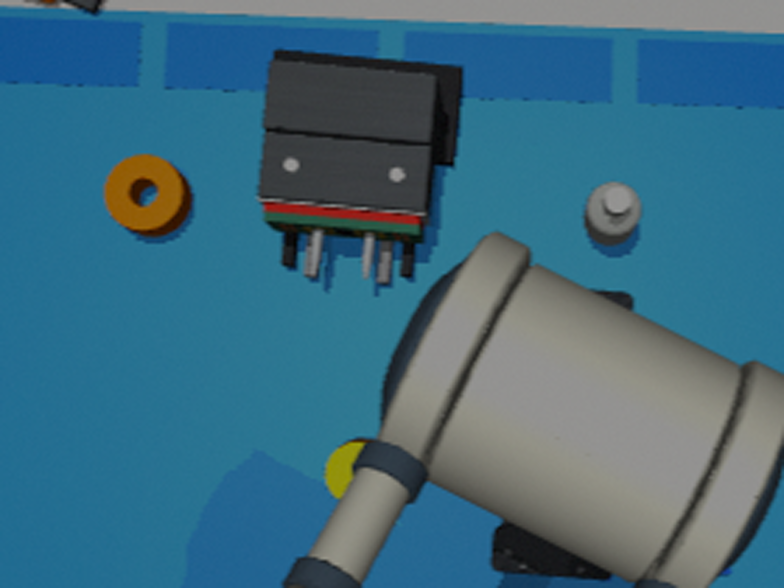

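View pics/wz27.png

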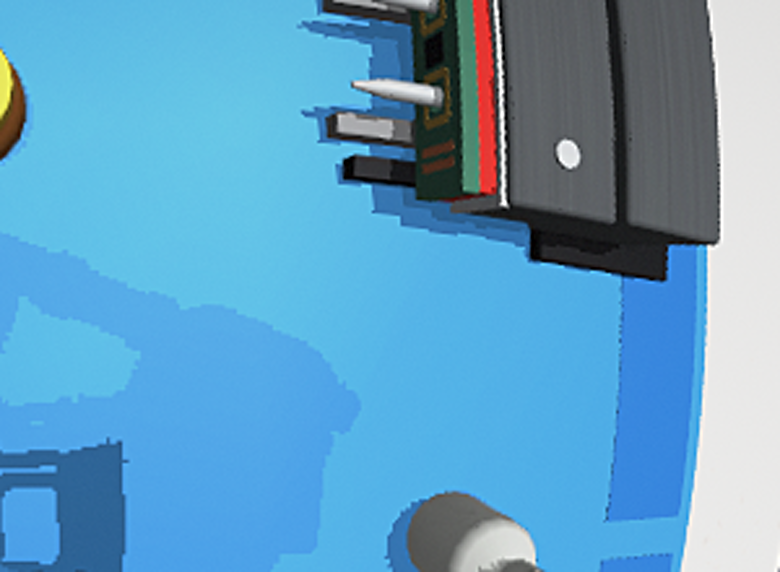

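Red and green sit flush on the face with both pins through; the jar, reel and bottle are unmoved, and the arm is clear.

```bash
python3 -c "
from cell import *
print(hand_in())"
```

```text
the job is handed in; nothing more can be done
None
```

The red spacer and then the green board are both on the two pins, pushed flat against the fixture's face. I handed the job in at about t = 32 s; no verdict is reported.

**How it was done:** I held each panel lightly across its thickness (6–10 N). I turned it square, slid it along the mat and onto the pins, then let go and pushed it home from behind with shut fingers.

**Seating:** Each final push stopped moving while the force rose to about 10 N. The board stopped 8 mm short of where the spacer did, which is exactly one panel thickness.

**Last checks:**
- All three camera views show the red and green panels flush and square on the face, with the pins coming through.
- The networks put the face at about x = 0.650, the spacer's middle at 0.646 and the board's at 0.639. That agrees with a tight fit (0.646 and 0.638) within their 4 mm error.
- The jar, reel and bottle read within about 3 mm of where they started, and the arm was clear of everything.
- The networks gave a few stray low-confidence hits, and in the wrist view the reel was mistaken for the fixture area. I set these aside because the pictures and the other views contradicted them.
- No check failed.

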